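Set the bread guide to the loaf

ROBOT

A 7-joint arm with a two-finger parallel gripper is mounted at the origin on a cart in front of the work surface, level with it; the furniture and walls round the work are solid. World frame = base frame: x ahead of the robot, y to its left, z up, the work surface at z = 0. Lengths are in m, angles in rad, forces in N, time in s.
With the tool pointing down it reaches from about 0.4 to 0.875 m from the base axis. Payload 19.3 kg.
Tool frame: the origin (TCP) lies at the very end of the fingers, on their centre line; the grasp point (between the pads) lies bot.grasp_offset behind it (bot.grasp_offset is the distance from the TCP to the grasp point, in m); z points along the fingers, y is the direction in which the jaws open and shut (so a half turn about z gives the same grasp; the last joint's range is limited). The gripper opens to 85 mm and grips with 20 to 120 N. Pads are 22 mm wide; open, the fingers measure 114 mm over their backs; the gripper's body (76 mm by 85 mm) begins 54 mm behind the grasp point. The pads swing forward as they close: fully open they stand 13 mm farther back than shut.
Start: joints at [1.106, 0.521, -0.036, 1.599, 0.021, 1.021, -0.113], TCP at [0.24, -0.577, 0.197] pointing down, gripper open.
Joint ranges: [-2.91, 2.91], [-0.3, 2.13], [-1.5, 1.42], [0.17, 2.43], [-1.26, 4.41], [0.16, 1.93], [-2.52, 2.52]. Speed limits (rad/s): [1.89, 1.89, 2.39, 2.39, 3.01, 3.01, 3.01].

INTERFACE

Orientations are given as [roll, pitch, yaw] about the fixed x, y, z axes, in that order (R = Rz(yaw) Ry(pitch) Rx(roll)).
In Python, from workcell import bot gives the robot as it stands. The module is installed in compiled form; this text tells all that it offers.
- The arm moves only by the shell command python3 -m handwheel 'ROWS' [OPENING] [FORCE]. ROWS is JSON, a list of rows, each a list of 6 numbers: the shift along the tool's x, y, z as a fraction of full scale, then the turn, a rotation vector about the tool's x, y, z as a fraction of full scale. In form: [[x, y, z, rx, ry, rz], ...]. A call has 1 to 8 rows; each row shifts and turns the commanded pose from where the row before left it, along the tool's axes as they then stand; what a row does not reach is not made up. Full scale, the value 1, is 0.025 m for a shift and 360 degrees for a turn. A row lasts 1/8 s, in which the tool goes at most 62.5 mm and 10.7 degrees, less where a joint would pass 70% of its speed; a pose out of reach is approached as far as the arm can. A call with a number of a shift or a turn outside -1 to 1 is refused whole. A call with a gripper value outside its range is refused whole. OPENING is the closure, from -1 (fully open) to 1 (shut), set as the call begins (- or left out, the last holds). The fingers move at their own pace and stop on an object; FORCE is the grip in N (left out, the last holds). Time passes only in rows, so rows that do not move let the fingers close. It gives the time, the measured TCP pose, the force and the opening at its end, in the units of the state.
- bot.observe(): the state, without advancing time (a new reading comes with each control period).
- bot.grab_frame(name): name is "scene" or "top"; returns a dict with "pixels" (420x560x3 uint8, blue, green, red), "vertical_fov" (degrees; the focal length in pixels is half the picture's height over the tangent of half this angle, whatever the lens; pixels are square), "cx", "cy" (the principal point, pixels), "D" ([k1, k2, p1, p2, k3] as OpenCV has them; the pictures are not rectified), "R" (3x3) and "t" (3): a world point X has camera coordinates R X + t. Camera axes: x right, y down, z forward; pixel columns grow to the right and rows downward; lengths in m; the calibration is good to about 2 mm. A picture is of the moment at which its call begins. There is no depth.
- bot.job_done(): hands the job in, once; it reports no verdict.
Trained networks look in a picture, given as the dict that the camera call returned (one of the last four; its "shot" number tells which), for a name from the list of things; names that differ only in an ending like _2 or _b are one class to them, and where a whole thing is asked for, a point or a joint stands for the part that bears it (a point fixed in the world has none). Each returns a list of dicts, best first, with "score" (0 to 1); they miss things now and then, are a little off and sometimes report something else, mostly with a low value. They report only what shows in the picture. A call takes as long as a camera call.
- bot.trace(picture, thing): "region" (420x560 bool, what is visible of it) and "point" ([column, row] in pixels, amid what is visible of it).
The state is a dict: "clock": time; "qpos": joint angles; "qd": joint speeds; "joint_efforts": joint torques, N m; "position": TCP position; "tool_rot": TCP orientation; "force": force on the tool from outside, world axes, zero at the start; "moment": the same for the moment, N m; "grip_width": finger opening in m.
Only numpy, scipy, OpenCV 4.12 (cv2) and the standard library are available. Lean on these libraries where they do the work, as an engineer would, in place of code of your own. Each camera call takes 0.05 s, during which the arm holds its last target.

TASK

Set the bread-slicing guide to the loaf that lies in it: by its handle, gently slide the loose fence in until the loaf is just nipped between the two fences, then ease the fence back about 5 mm so that the loaf can be fed freely. Lock the fence there with its bar knob: turn it clockwise (seen from above) until the screw just touches the track, then an eighth of a turn more. Do not crush or tip the loaf, leave everything else on the worktop where it stands, and let go.

Things in the scene. Friction and masses are not known exactly. Their poses are not given: they have to be found in the camera images.
- guide: The bread-slicing guide: a medium-brown wooden board 244 (x) x 360 (y) x 18 mm, fixed on the worktop. Origin: centre of its underside; x points along the loaf and the fences (away from the robot at yaw 0), y across the board to the fixed fence on the left, z up. Two aluminium tracks run along y on its right part.
- fixed_face (a point): Point on the inner face of the fixed fence (the left one, a comb of pale wooden teeth 62 mm high and 207 mm long), half-way along it and 30 mm above the board's top; x, y, z axes as the guide's. It is bolted down, at a place across the board that differs from day to day (127 to 146 mm to the left of the guide's middle).
- fence_face (a point): Point on the inner face of the sliding fence (the right one, a pale comb, 62 mm high, 207 mm long, 16 mm thick, on a foot plate with handle and knob behind it), half-way along it and 30 mm above the board's top. The two inner faces are parallel; their distance along the guide's y is the width left for the loaf.
- fence (a joint): Position of the sliding fence along the guide's +y in m: 0 wide open, 0.085 at the end of its track, past the tight spot. Its inner face lies at y = -0.026 + this value in the guide's frame. It slides with about 3 N of friction and stays where left; pushing the loaf adds 3 to 6 N; once the loaf is nipped the force rises steeply, by 15 N or more within a millimetre of travel.
- fence_handle (a point): Middle of the sliding fence's handle, an upright pale wooden block, rounded, 62 mm long (guide x), 22 mm wide (guide y), 44 mm high, standing on the foot plate; this point lies 5.5 mm above half its height, 58 mm above the worktop, 52 mm nearer the robot than the fence's middle and 76 mm to the right of the fence's inner face. The handle's top is 74.5 mm above the worktop. Pinch it across its 22 mm from above; it moves with the fence.
- knob_grip (a point): Point on the axis of the clamp knob, 66 mm above the worktop, at half the height of its bar: a black bar 62 mm long, 13 mm wide, 26 mm high on a round hub, with its top about 78 mm above the worktop; 107 mm farther along the guide's x than the handle and 70 mm to the right of the fence's inner face. Pinch the bar across its 13 mm from above and turn about the vertical. It moves with the fence.
- knob (a joint): Angle of the clamp knob in rad, growing clockwise seen from above (tightening), range -0.8 to 1.4. At 0 the bar lies along the guide's y (square to the fences) and the screw first touches the track; below 0 it is loose and turns with about 0.15 N m, above 0 the torque rises steadily (about 0.26 N m at an eighth of a turn) and the fence is held by the screw. An eighth of a turn past first touch is 0.785. It stays where it is left.
- loaf_centre (a point): Centre of the loaf, half-way up: a brown tin loaf with a firm crust, straight sides and a domed darker top, 190 mm long (its x), 104 mm wide (its y), 92 mm high, about 0.55 kg, lying loose on the board between the two fences. At the start it touches neither fence and may lie a little askew.
- mug_centre (a point): Centre of a white mug, 80 mm across, 91 mm high, handle included 113 mm long; stays where it is.
- jug_centre (a point): Centre of a white jug, 116 x 176 x 165 mm high; stays where it is.
- shaker_centre (a point): Centre of a glass shaker, 44 mm across, 90 mm high; stays where it is.
- egg_holder_centre (a point): Centre of a ceramic tray for six eggs, 142 x 170 x 33 mm, empty; stays where it is.
- knife_centre (a point): Where the handle of a bread knife meets its blade: wooden handle 120 mm, steel blade 200 mm, lying flat; stays where it is.
- teaspoon_centre (a point): Middle of a steel teaspoon, 139 mm long, lying on the worktop; stays where it is.
- loaf: The same loaf; origin at the centre of its underside, x along its length, z up.
- fixed_fence: The fixed fence, bolted to the board; origin at the foot of its inner face, half-way along it.

How it is judged:
By the outcome, as a careful person would: the job done as asked, in the order asked, and still so for the second after the job is handed in, with the robot touching nothing.
It also fails if it takes over 61 s, if anything falls off the work surface, if the arm or the gripper's body presses on something with over 40 N, if the wrist force passes 120 N, or if a joint passes its speed limit or range.

## Working session

There is one attempt and no reset: what is moved stays moved. The work goes in short steps, Python scripts to look and compute and a shell command to move; the robot and the scene stay as the last step left them, time stands still between calls to the robot, and variables do not carry over. Pictures are saved under pics/ and viewed, and the job is handed in when it is done.

```bash
mkdir -p pics; ls
python3 - <<'E'
from workcell import bot
import cv2,numpy as np
print(bot.observe(), bot.grasp_offset)
for n in("scene","top"):
    f=bot.grab_frame(n); cv2.imwrite(f"pics/{n}0.png",f["pixels"])
    print(n,f["vertical_fov"],f["cx"],f["cy"],f["D"],f["R"],f["t"],f["shot"])
    for th in("guide","fence_handle","knob_grip","loaf_centre","fixed_fence","fence_face"):
        r=bot.trace(f,th); print(th,[(round(a["score"],2),a["point"],int(a["region"].sum())) for a in r[:3]])
E
```

```text
pics
{'clock': 0.0, 'qpos': array([ 1.1058108 ,  0.52200517, -0.03635582,  1.59999341,  0.02120543,
        1.0211086 , -0.11279946]), 'qd': array([-1.79820690e-03,  6.09901344e-05,  6.59118785e-04,  2.84255463e-04,
        5.40608650e-04, -3.62331531e-04, -7.75329311e-04]), 'joint_efforts': array([-7.36661023e-04, -9.27115417e+01,  1.97961934e+00, -3.69932735e+01,
        1.78213004e-02,  8.18520872e-03, -5.41916472e-05]), 'position': array([ 0.24021513, -0.57658849,  0.19633618]), 'tool_rot': array([-3.14046555e+00,  7.13398458e-05,  3.94803351e-01]), 'force': array([ 0.5184742 , -0.38395721,  0.49876708]), 'moment': array([ 0.03441341, -0.00464269, -0.01636663]), 'grip_width': 0.08527884777238147} 0.0187
scene 49.982447391089806 279.08969657634475 203.58730148521056 [0.03515898 0.         0.         0.         0.        ] [[-0.80925116 -0.58716385 -0.01873962]
 [-0.35099668  0.508844   -0.78605287]
 [ 0.47107737 -0.62953666 -0.61787516]] [0.38300814 0.22936368 1.05411047] 1
guide [(0.81, [272.3, 215.6], 3876)]
fence_handle [(0.23, [108.1, 272.1], 3823)]
knob_grip [(0.55, [268.8, 201.6], 1667), (0.33, [316.6, 156.5], 267)]
loaf_centre [(0.84, [237.1, 224.2], 2730), (0.69, [270.5, 214.9], 3893)]
fixed_fence [(0.86, [224.6, 252.7], 1846), (0.45, [269.8, 203.3], 1709)]
fence_face [(0.87, [266.3, 207.0], 1728)]
top 54.60645667033708 284.883117680668 213.44273476488502 [-0.03541782  0.          0.          0.          0.        ] [[ 0.1390813  -0.99027838  0.002261  ]
 [-0.9671541  -0.13632342 -0.21454339]
 [ 0.21276591  0.02765224 -0.97671184]] [-0.06438163  0.50446881  1.30464633] 2
guide [(0.72, [287.8, 217.1], 4851)]
fence_handle [(0.71, [289.1, 206.2], 1895)]
knob_grip [(0.67, [290.2, 210.3], 1804), (0.61, [375.6, 214.9], 155)]
loaf_centre [(0.83, [247.2, 202.0], 1821)]
fixed_fence [(0.84, [224.1, 206.4], 501), (0.47, [290.7, 209.9], 1774)]
fence_face [(0.72, [291.3, 208.1], 1805)]
```

View pics/scene0.png

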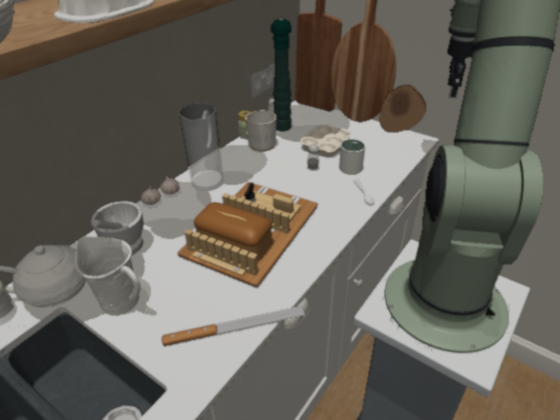

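View pics/top0.png

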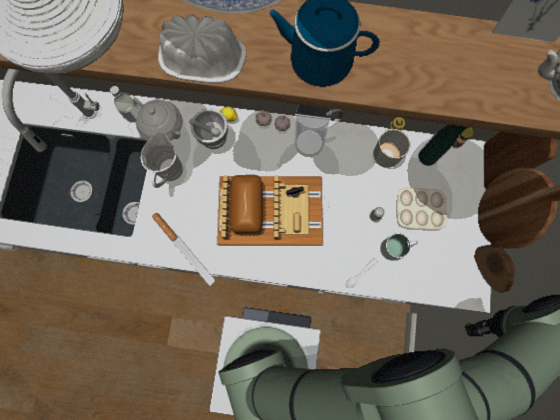

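Run:
```python
import cv2
a=cv2.imread("pics/top0.png")[130:290,190:400]; cv2.imwrite("pics/top0c.png",cv2.resize(a,None,fx=3.7,fy=3.7,interpolation=cv2.INTER_CUBIC))
a=cv2.imread("pics/scene0.png")[120:300,170:380]; cv2.imwrite("pics/scene0c.png",cv2.resize(a,None,fx=3.3,fy=3.3,interpolation=cv2.INTER_CUBIC))
```

```text
(no output)
```

View pics/top0c.png

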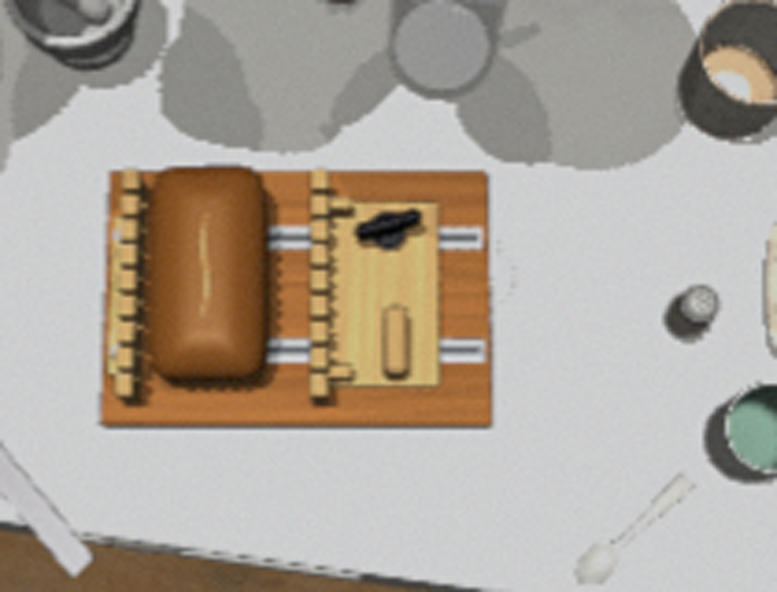

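View pics/scene0c.png

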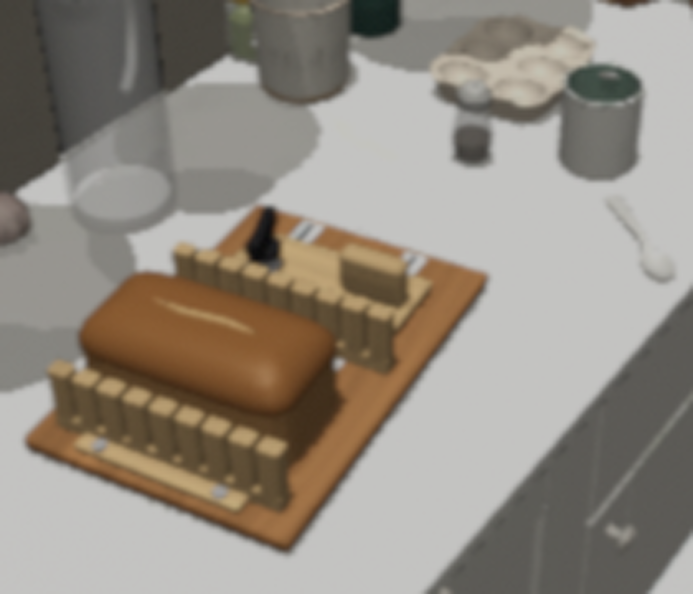

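```bash
cat > h.py <<'E'
import numpy as np,cv2
from scipy.optimize import least_squares
def K(f):
    fl=210/np.tan(np.radians(f["vertical_fov"]/2)); return np.array([[fl,0,f["cx"]],[0,fl,f["cy"]],[0,0,1.]])
def proj(f,P):
    return cv2.projectPoints(np.asarray(P,float).reshape(-1,3),cv2.Rodrigues(np.array(f["R"]))[0],np.array(f["t"],float),K(f),np.array(f["D"],float))[0][:,0]
def back(f,uv,z):
    u=cv2.undistortPoints(np.asarray(uv,float).reshape(-1,1,2),K(f),np.array(f["D"],float))[:,0]
    R=np.array(f["R"]);t=np.array(f["t"]); d=np.c_[u,np.ones(len(u))]@R; c=-R.T@t
    return c+d*((z-c[2])/d[:,2])[:,None]
E
python3 - <<'E'
from workcell import bot
from h import *
F={n:bot.grab_frame(n) for n in("top","scene")}
tc=np.array([[110,171],[487,171],[491,427],[102,426]])/3.7+[190,130]
sc=np.array([[28,440],[258,207],[486,275],[290,548]])/3.3+[170,120]
# guide local: top TL=(+x,+y),TR=(+x,-y),BR=(-x,-y),BL=(-x,+y)
L={'TL':(.122,.18),'TR':(.122,-.18),'BR':(-.122,-.18),'BL':(-.122,.18)}
l=np.array([L[k] for k in('TL','TR','BR','BL')])
def W(p,xy,z):
    c,s=np.cos(p[2]),np.sin(p[2]); xy=np.asarray(xy); return np.c_[xy@np.array([[c,s],[-s,c]])+p[:2],np.full(len(xy),z)]
def r(p,which):
    o=[]
    if 't' in which:o.append(proj(F["top"],W(p,l,.018))-tc)
    if 's' in which:o.append(proj(F["scene"],W(p,l,.018))-sc)   # scene: left=TL? check
    return np.concatenate(o).ravel()
print(back(F["top"],tc,.018)); print(back(F["scene"],sc,.018))
p=least_squares(r,[.6,0,0],args=('t',)); print(p.x,abs(p.fun).max())
p2=p
P=p2.x
def loc(X):
    c,s=np.cos(P[2]),np.sin(P[2]); d=X[:,:2]-P[:2]; return d@np.array([[c,-s],[s,c]])
print("sc local",loc(back(F["scene"],sc,.018)))
T=lambda a:np.array(a)/3.7+[190,130]
h=T([[384,305],[410,305],[408,378],[386,375],[397,340]]);print("handle",loc(back(F["top"],h,.0745)))
k=T([[358,231],[420,214],[389,228]]);print("knob",loc(back(F["top"],k,.078)))
f=T([[311,171],[329,171],[329,395],[311,395]]);print("fence top",loc(back(F["top"],f,.080)))
x=T([[121,172],[139,172],[139,395],[119,395]]);print("fixed top",loc(back(F["top"],x,.080)))
for n in F:
  im=F[n]["pixels"]
  for (y0,y1,x0,x1) in [((170,210,280,312) if n=="top" else (170,205,240,262))]:
    m=(im[y0:y1,x0:x1].max(2)<50); yy,xx=np.nonzero(m); print(n,"dark",m.sum(),xx.mean()+x0,yy.mean()+y0)
E
```

```text
[[ 0.61704194  0.25248472  0.018     ]
 [ 0.666923   -0.10144033  0.018     ]
 [ 0.42488468 -0.13433257  0.018     ]
 [ 0.3762028   0.21757988  0.018     ]]
[[ 0.61201738  0.25299172  0.018     ]
 [ 0.66179585 -0.09513845  0.018     ]
 [ 0.42784975 -0.12928941  0.018     ]
 [ 0.37398062  0.22269927  0.018     ]]
[0.52132284 0.05857992 0.13888744] 0.7240451531178849
sc local [[ 0.11673585  0.17998386]
 [ 0.11783937 -0.17168543]
 [-0.11858188 -0.17311973]
 [-0.1232025   0.18293724]]
handle [[-0.0207671  -0.07905232]
 [-0.02074037 -0.10220545]
 [-0.08663121 -0.09993588]
 [-0.08396876 -0.08056143]
 [-0.05251571 -0.09044151]]
knob [[ 0.0464793  -0.0559028 ]
 [ 0.06240593 -0.11171922]
 [ 0.04930709 -0.08374747]]
fence top [[ 0.10209311 -0.01339882]
 [ 0.10211305 -0.02967921]
 [-0.10272781 -0.03045962]
 [-0.10274504 -0.01470775]]
fixed top [[ 0.10101736  0.15852832]
 [ 0.10102342  0.14222264]
 [-0.10294887  0.13588809]
 [-0.10297721  0.15341936]]
top dark 72 294.43055555555554 191.01388888888889
scene dark 85 249.57647058823528 192.50588235294117
```

The top view shows the guide at about (0.520, 0.060), yaw 0.139. The sliding fence is at about 0.012. The knob is loose, at about -0.3, and the loaf sits near the fixed fence. I'll move above the handle.

```bash
python3 -m handwheel '[[0,0,0,0,0,0.0204],[0,0,0,0,0,0.0204],[0.62,-1,0,0,0,0],[0.62,-1,0,0,0,0],[0.62,-1,0,0,0,0],[0.62,-1,0,0,0,0],[0.62,-1,0,0,0,0],[0.62,-1,0,0,0,0]]' -0.2 20
python3 -m handwheel '[[0.62,-1,0,0,0,0],[0.62,-1,0,0,0,0],[0.62,-1,0,0,0,0],[0.62,-1,0,0,0,0],[0.62,-1,0,0,0,0],[0.62,-1,0,0,0,0],[0.62,-1,0,0,0,0],[0.62,-1,0,0,0,0]]'
```

```text
clock: 1.8
position: [0.3121, -0.4147, 0.197]
tool_rot: [3.141, -0.0, 0.138]
force: [0.8, -0.4, -0.0]
grip_width: 0.0515
clock: 2.8
position: [0.4074, -0.1995, 0.1971]
tool_rot: [3.141, -0.0, 0.138]
force: [0.4, -0.1, -0.3]
grip_width: 0.051
```

```bash
python3 -m handwheel '[[0.546,-0.867,0,0,0,0],[0.546,-0.867,0,0,0,0],[0.546,-0.867,0,0,0,0],[0.546,-0.867,0,0,0,0],[0.546,-0.867,0,0,0,0],[0.546,-0.867,0,0,0,0],[0.546,-0.867,0,0,0,0],[0,0,0,0,0,0]]'
python3 -m handwheel '[[0,0,1,0,0,0],[0,0,1,0,0,0],[0,0,0.8,0,0,0],[0,0,0,0,0,0]]'
python3 - <<'E'
from workcell import bot
import cv2
f=bot.grab_frame("top");cv2.imwrite("pics/t1.png",cv2.resize(f["pixels"][130:290,190:400],None,fx=3.7,fy=3.7,interpolation=cv2.INTER_CUBIC))
f=bot.grab_frame("scene");cv2.imwrite("pics/s1.png",cv2.resize(f["pixels"][120:300,170:380],None,fx=3.3,fy=3.3,interpolation=cv2.INTER_CUBIC))
print(bot.observe()["qpos"])
E
```

```text
clock: 3.8
position: [0.4812, -0.0352, 0.1969]
tool_rot: [-3.141, -0.0, 0.141]
force: [-1.3, 0.3, -0.3]
grip_width: 0.0511
clock: 4.3
position: [0.4798, -0.0374, 0.1261]
tool_rot: [-3.141, 0.002, 0.138]
force: [0.3, -0.1, 0.5]
grip_width: 0.0509
[ 0.11531477  0.40115929 -0.2045567   2.02767297  0.12032561  0.72350545
 -1.59658989]
```

View pics/s1.png

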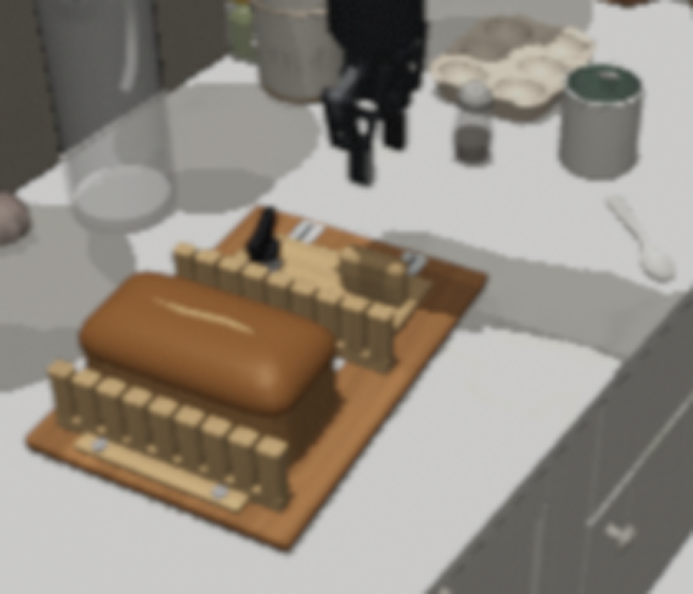

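View pics/t1.png

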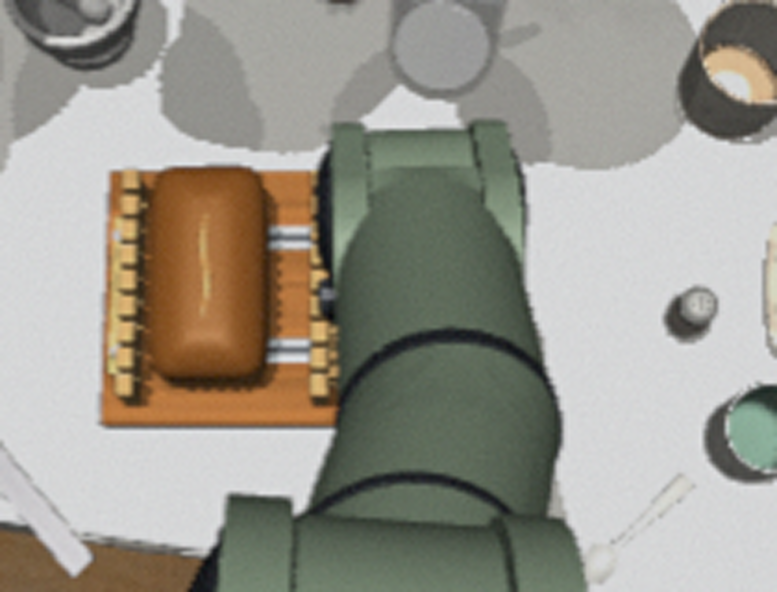

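The scene view has the gripper above the handle (crop 373,275) with the fingers straddling it. Next: descend.

```bash
python3 -m handwheel '[[0,0,0.8,0,0,0],[0,0,0.8,0,0,0],[0,0,0.4,0,0,0],[0,0,0,0,0,0]]'
python3 -m handwheel '[[0,0,0.5,0,0,0],[0,0,0.5,0,0,0],[0,0,0.4,0,0,0],[0,0,0,0,0,0]]'
python3 - <<'E'
from workcell import bot
import cv2
f=bot.grab_frame("scene");cv2.imwrite("pics/s2.png",cv2.resize(f["pixels"][120:300,170:380],None,fx=3.3,fy=3.3,interpolation=cv2.INTER_CUBIC))
E
```

```text
clock: 4.9
position: [0.4807, -0.0369, 0.0771]
tool_rot: [3.142, 0.0, 0.138]
force: [0.1, -0.2, 0.1]
grip_width: 0.0509
clock: 5.4
position: [0.4802, -0.0368, 0.0411]
tool_rot: [-3.141, 0.001, 0.139]
force: [-0.6, 0.6, -0.2]
grip_width: 0.0512
```

View pics/s2.png

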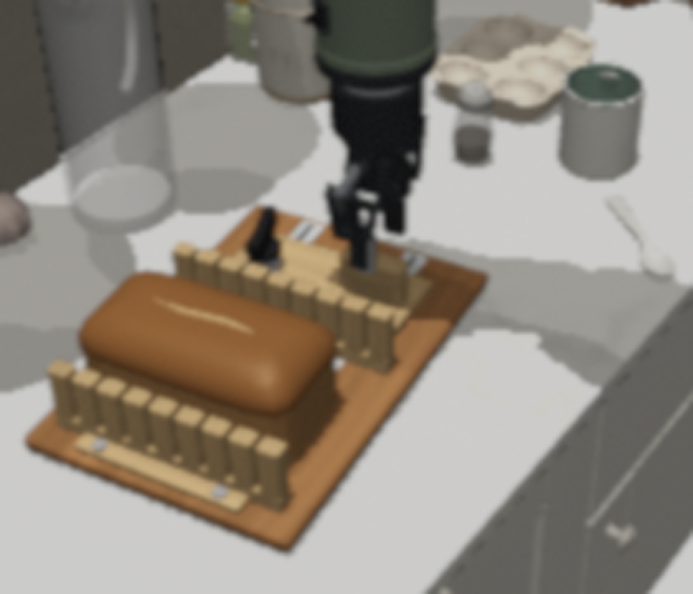

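The fingers straddle the handle, slightly toward its far end. I'll shift back 5 mm and close gently.

```bash
python3 -m handwheel '[[-0.2,0,0,0,0,0],[0,0,0,0,0,0],[0,0,0,0,0,0],[0,0,0,0,0,0]]' - 
python3 -m handwheel '[[0,0,0,0,0,0],[0,0,0,0,0,0],[0,0,0,0,0,0],[0,0,0,0,0,0],[0,0,0,0,0,0],[0,0,0,0,0,0]]' 1 30
```

```text
clock: 5.95
position: [0.4759, -0.0376, 0.042]
tool_rot: [3.142, -0.0, 0.138]
force: [0.8, -0.4, 0.0]
grip_width: 0.0513
clock: 6.7
position: [0.4757, -0.0376, 0.0419]
tool_rot: [3.142, 0.0, 0.138]
force: [-0.8, -0.3, -0.6]
grip_width: -0.0
```

Run:
```python
from workcell import bot
import cv2
from h import *
f=bot.grab_frame("scene");cv2.imwrite("pics/s3.png",cv2.resize(f["pixels"][160:240,230:330],None,fx=7.5,fy=7.5,interpolation=cv2.INTER_CUBIC))
o=bot.observe();p=o["position"]
print((proj(f,[p,p+[0,0,.0187],[.481,-.036,.0745],[.481,-.036,.034]])-[230,160])*7.5)
g=bot.grab_frame("top");cv2.imwrite("pics/t3.png",cv2.resize(g["pixels"][130:290,190:400],None,fx=3.7,fy=3.7,interpolation=cv2.INTER_CUBIC))
print(o)
```

```text
[[419.20851307 354.25694935]
 [418.73830329 315.22584248]
 [404.45332242 282.97863915]
 [405.74515448 367.72089371]]
{'clock': 6.75, 'qpos': array([ 0.08420543,  0.54354525, -0.16894293,  2.09669903,  0.17762047,
        0.51444496, -1.64815564]), 'qd': array([-1.45388893e-04, -1.76867350e-05, -6.88183496e-04, -1.41623813e-03,
       -3.46427357e-04, -9.25502666e-04,  1.23316461e-03]), 'joint_efforts': array([ 8.91057480e-04, -7.88436413e+01, -4.36314326e-01, -2.10337096e+01,
        1.02935900e-02,  1.16940242e-03, -2.21684687e-06]), 'position': array([ 0.47575577, -0.03756239,  0.04189632]), 'tool_rot': array([-3.14157406e+00,  4.15931937e-06,  1.38421593e-01]), 'force': array([-0.20634867,  0.2739192 , -0.13539454]), 'moment': array([0.00775429, 0.0277137 , 0.05984424]), 'grip_width': 0.00015519908301622648}
```

View pics/s3.png

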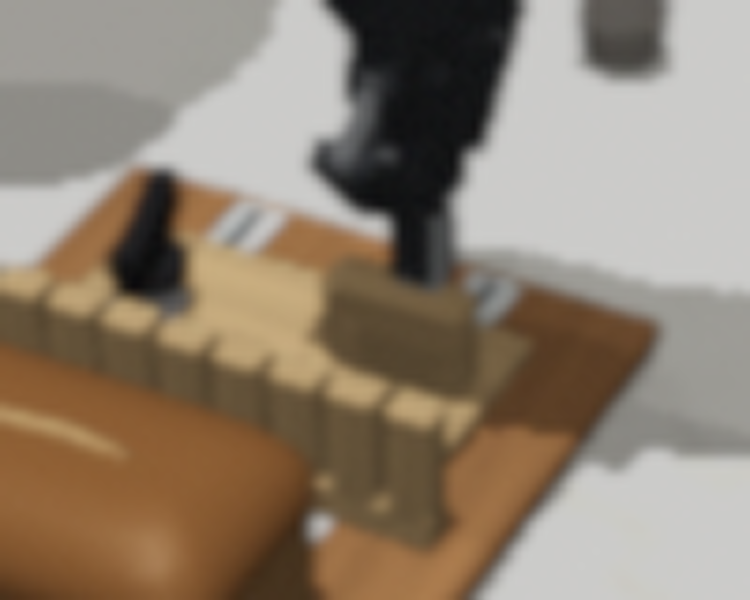

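View pics/t3.png

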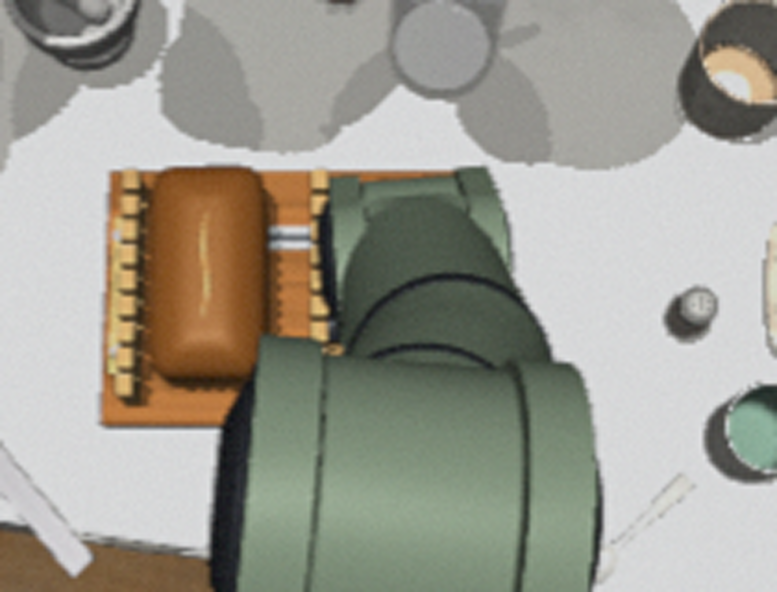

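Run:
```python
from workcell import bot
import cv2
from h import *
f=bot.grab_frame("scene")
ty=np.array([.138,-.99,0])
for n,p in(("s1",[.4798,-.0374,.1261]),("s2",[.4802,-.0368,.0411]),("s3",[.4757,-.0376,.0419])):
    p=np.array(p)
    a=proj(f,[p,p+ty*.035,p-ty*.035,p+[0,0,.0187]]); print(n,a.round(1).tolist(),((a-[170,120])*3.3).round().tolist())
c=np.vstack([cv2.resize(cv2.imread("pics/s1.png")[60:320,200:450],None,fx=2,fy=2)[:],])
d=cv2.resize(cv2.imread("pics/s2.png")[60:320,200:450],None,fx=2,fy=2)
cv2.imwrite("pics/cmp.png",cv2.resize(np.hstack([c,d]),(800,416)))
```

```text
s1 [[284.4, 182.6], [290.2, 176.0], [278.3, 189.4], [284.3, 176.9]] [[377.0, 206.0], [397.0, 185.0], [357.0, 229.0], [377.0, 188.0]]
s2 [[284.5, 207.0], [290.1, 200.3], [278.7, 214.0], [284.4, 201.8]] [[378.0, 287.0], [396.0, 265.0], [359.0, 310.0], [377.0, 270.0]]
s3 [[285.9, 207.2], [291.5, 200.5], [280.1, 214.3], [285.9, 202.0]] [[383.0, 288.0], [401.0, 266.0], [363.0, 311.0], [382.0, 271.0]]
```

View pics/cmp.png

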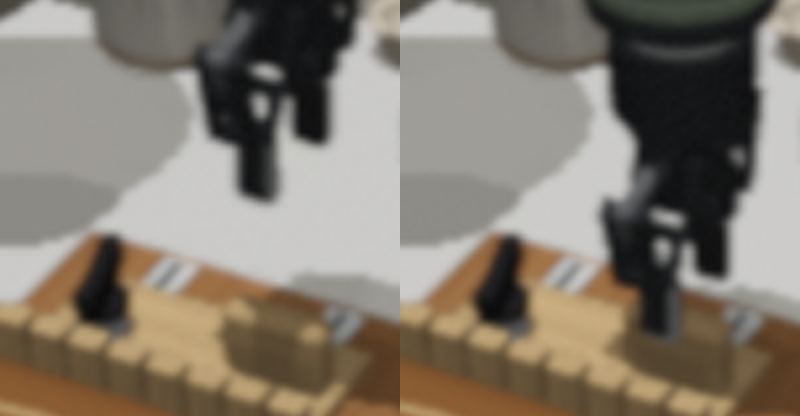

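Run:
```python
from workcell import bot
import cv2
from h import *
f=bot.grab_frame("scene");g=bot.grab_frame("top")
p=np.array([.2402,-.5766,.1963]); y=.395; ty=np.array([np.sin(y),-np.cos(y),0])
P=[p,p+ty*.045,p-ty*.045,p+[0,0,.0187],p+[0,0,.1]]
A=proj(f,P);B=proj(g,P);print(A.round(1).tolist(),B.round(1).tolist())
a=cv2.imread("pics/scene0.png");b=cv2.imread("pics/top0.png")
ca=cv2.resize(a[20:140,410:510],None,fx=4,fy=4,interpolation=cv2.INTER_CUBIC);cb=cv2.resize(b[270:390,440:560],None,fx=4,fy=4,interpolation=cv2.INTER_CUBIC)
for u in A: cv2.circle(ca,tuple(int(v) for v in (u-[410,20])*4),3,(0,0,255),-1)
for u in B: cv2.circle(cb,tuple(int(v) for v in (u-[440,270])*4),3,(0,0,255),-1)
cv2.imwrite("pics/cmp2.png",np.hstack([ca,cb])[:, :800])
```

```text
[[447.6, 106.2], [446.9, 99.9], [448.3, 112.7], [448.9, 100.6], [454.9, 75.1]] [[474.4, 321.7], [489.0, 317.4], [459.7, 325.9], [477.4, 322.0], [491.8, 323.3]]
```

View pics/cmp2.png

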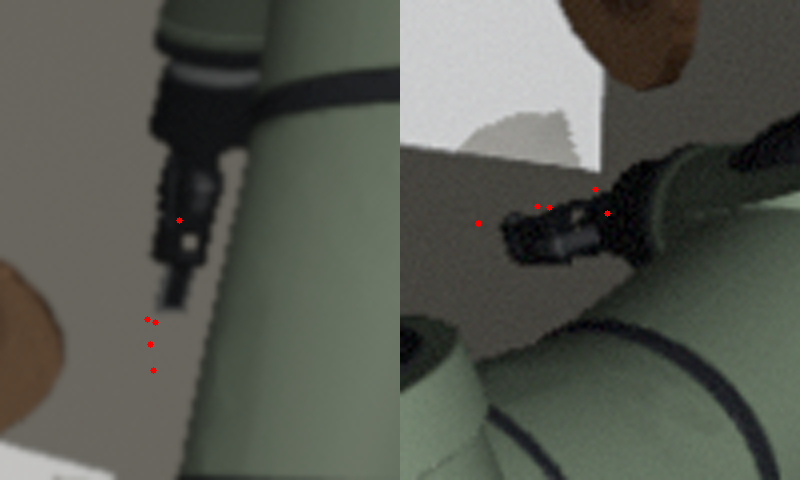

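The jaws closed on nothing. In the pictures the fingertips sit about 30 mm higher than the reported TCP, level with the handle's top. A light downward probe with the fingers shut should settle it.

```bash
python3 -m handwheel '[[0,0,0.04,0,0,0],[0,0,0.04,0,0,0],[0,0,0,0,0,0]]'
python3 -m handwheel '[[0,0,0.06,0,0,0],[0,0,0.06,0,0,0],[0,0,0,0,0,0]]'
```

```text
clock: 7.32
position: [0.4758, -0.0376, 0.0401]
tool_rot: [3.141, -0.0, 0.138]
force: [-2.3, -0.6, 8.8]
grip_width: 0.0
clock: 7.7
position: [0.476, -0.0379, 0.0395]
tool_rot: [3.14, -0.001, 0.138]
force: [-20.5, -0.4, 79.7]
grip_width: -0.0001
```

Contact confirmed: the fingertips rest on the handle's top (true z 0.0745) at a reported z of 0.040. The reported z is therefore about 34 mm low. I'll back off, then reopen.

```bash
python3 -m handwheel '[[0,0,-0.3,0,0,0],[0,0,-0.3,0,0,0],[0,0,0,0,0,0]]'
python3 -m handwheel '[[0,0,0,0,0,0],[0,0,0,0,0,0],[0,0,0,0,0,0],[0,0,0,0,0,0]]' -0.2 20
python3 - <<'E'
from workcell import bot
import cv2
from h import *
f=bot.grab_frame("scene");cv2.imwrite("pics/s4.png",cv2.resize(f["pixels"][140:240,230:330],None,fx=6,fy=6,interpolation=cv2.INTER_CUBIC))
E
```

```text
clock: 8.07
position: [0.476, -0.0376, 0.0522]
tool_rot: [3.142, -0.001, 0.138]
force: [-0.4, -0.5, 0.1]
grip_width: -0.0004
clock: 8.57
position: [0.4757, -0.0376, 0.0518]
tool_rot: [-3.142, 0.0, 0.138]
force: [0.0, 0.0, 0.6]
grip_width: 0.0513
```

View pics/s4.png

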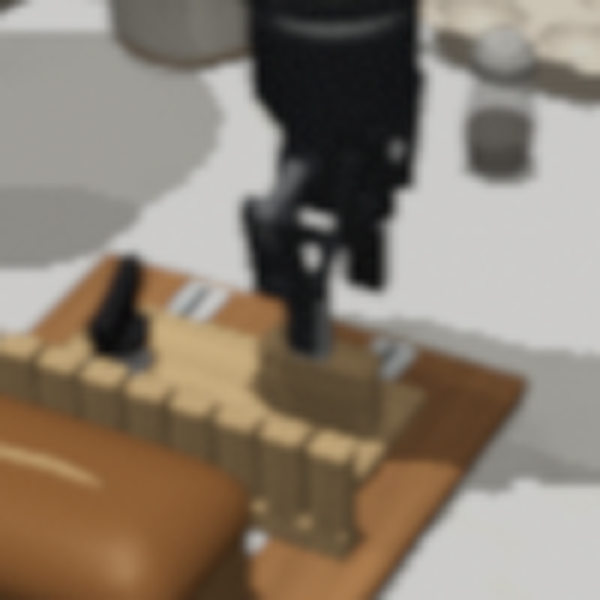

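```bash
python3 -m handwheel '[[0.24,0,0,0,0,0],[0,0,0.4,0,0,0],[0,0,0.2,0,0,0],[0,0,0.1,0,0,0],[0,0,0,0,0,0]]'
```

```text
clock: 9.25
position: [0.4815, -0.0367, 0.0342]
tool_rot: [-3.141, 0.0, 0.138]
force: [-0.7, -0.3, 0.0]
grip_width: 0.0511
```

```bash
python3 -m handwheel '[[0,0,0.06,0,0,0],[0,0,0,0,0,0]]'
python3 -m handwheel '[[0,0,0.1,0,0,0],[0,0,0,0,0,0]]'
```

```text
clock: 9.5
position: [0.4817, -0.0367, 0.0329]
tool_rot: [-3.142, -0.0, 0.138]
force: [-0.3, 0.2, 0.5]
grip_width: 0.051
clock: 9.75
position: [0.4816, -0.0367, 0.0303]
tool_rot: [-3.142, 0.0, 0.138]
force: [-0.8, 0.2, -0.2]
grip_width: 0.0514
```

```bash
python3 -m handwheel '[[0,0,0.1,0,0,0],[0,0,0.1,0,0,0],[0,0,0,0,0,0]]'
```

```text
clock: 10.12
position: [0.4815, -0.0367, 0.0252]
tool_rot: [-3.141, 0.0, 0.138]
force: [-0.3, 0.1, 0.2]
grip_width: 0.0511
```

```bash
python3 -m handwheel '[[0,0,0.3,0,0,0],[0,0,0.2,0,0,0],[0,0,0,0,0,0]]'
python3 -m handwheel '[[0,0,0.16,0,0,0],[0,0,0,0,0,0]]'
python3 - <<'E'
from workcell import bot
import cv2
from h import *
f=bot.grab_frame("scene");cv2.imwrite("pics/s5.png",cv2.resize(f["pixels"][140:240,230:330],None,fx=6,fy=6,interpolation=cv2.INTER_CUBIC))
E
```

```text
clock: 10.5
position: [0.4814, -0.0367, 0.0124]
tool_rot: [-3.141, 0.001, 0.139]
force: [-1.1, -0.3, -0.1]
grip_width: 0.0514
clock: 10.75
position: [0.4815, -0.0367, 0.0087]
tool_rot: [-3.142, 0.0, 0.138]
force: [0.2, -0.2, -0.3]
grip_width: 0.0514
```

View pics/s5.png

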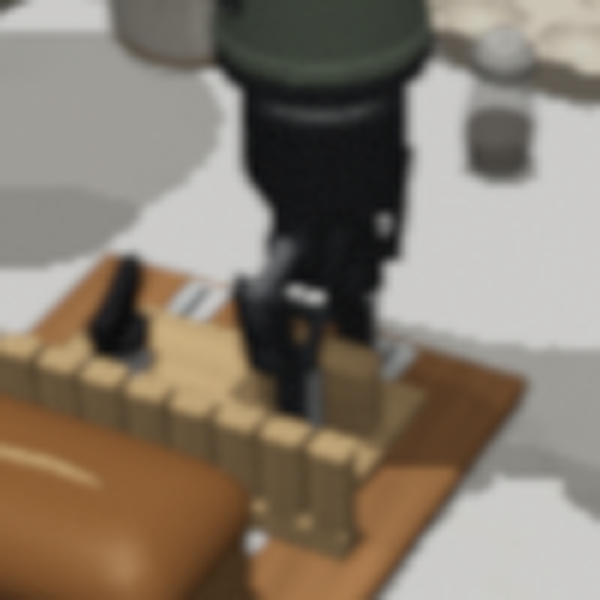

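```bash
python3 -m handwheel '[[0,0,0,0,0,0],[0,0,0,0,0,0],[0,0,0,0,0,0],[0,0,0,0,0,0],[0,0,0,0,0,0]]' 1 30
```

```text
clock: 11.42
position: [0.4818, -0.0367, 0.0091]
tool_rot: [-3.142, -0.0, 0.138]
force: [-1.5, 1.5, 6.2]
grip_width: 0.0216
```

```bash
python3 -m handwheel '[[0,-0.12,0,0,0,0],[0,-0.16,0,0,0,0],[0,-0.16,0,0,0,0],[0,-0.16,0,0,0,0],[0,-0.16,0,0,0,0],[0,-0.16,0,0,0,0],[0,-0.12,0,0,0,0],[0,0,0,0,0,0]]'
python3 - <<'E'
from workcell import bot
import cv2
from h import *
f=bot.grab_frame("scene");cv2.imwrite("pics/s6.png",cv2.resize(f["pixels"][140:260,190:330],None,fx=5,fy=5,interpolation=cv2.INTER_CUBIC))
f=bot.grab_frame("top");cv2.imwrite("pics/t6.png",cv2.resize(f["pixels"][160:260,200:300],None,fx=6,fy=6,interpolation=cv2.INTER_CUBIC))
o=bot.observe();print(o["force"],o["moment"],o["position"])
E
```

```text
clock: 12.42
position: [0.4782, -0.011, 0.0091]
tool_rot: [3.141, -0.0, 0.138]
force: [-0.7, 0.3, 5.0]
grip_width: 0.0213
[-1.73239918 -0.6548595   5.92843147] [0.18983332 0.31590374 0.00875343] [ 0.47818252 -0.01096444  0.00908897]
```

View pics/s6.png

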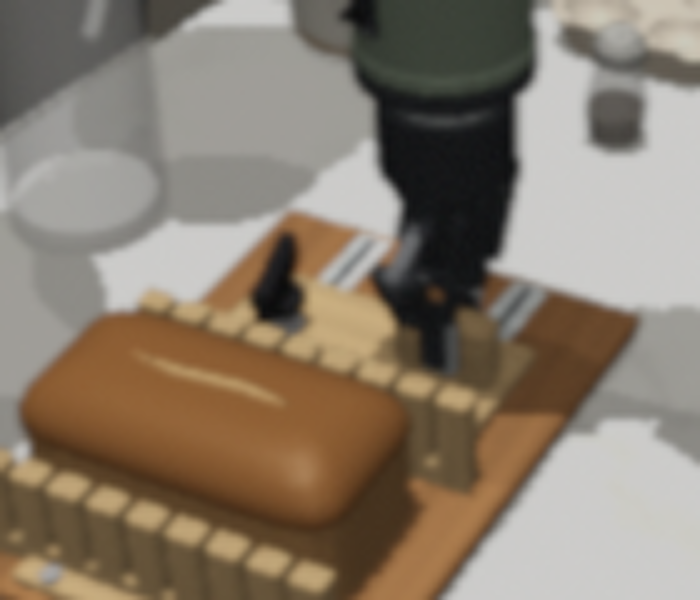

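View pics/t6.png

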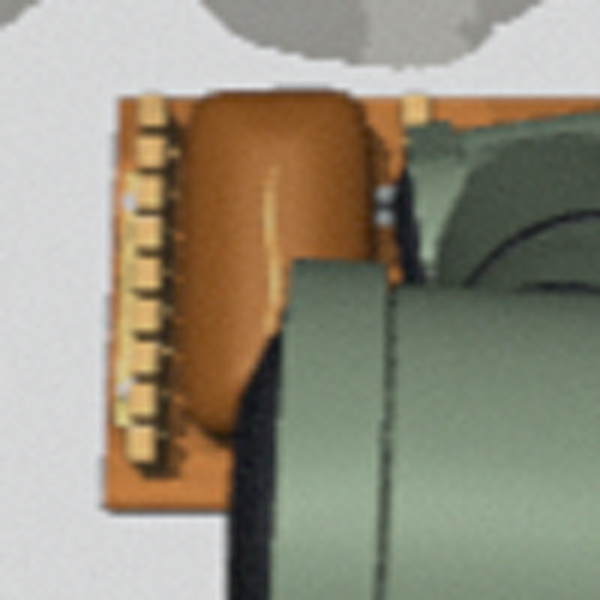

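The fence followed by 26 mm, with no loaf contact yet. Now finer steps.

```bash
python3 -m handwheel '[[0,-0.1,0,0,0,0],[0,-0.1,0,0,0,0],[0,-0.1,0,0,0,0],[0,-0.1,0,0,0,0]]'
python3 -m handwheel '[[0,-0.06,0,0,0,0],[0,-0.06,0,0,0,0]]'
python3 - <<'E'
from workcell import bot
o=bot.observe();print(o["force"],o["moment"],o["position"])
E
```

```text
clock: 13.02
position: [0.4769, -0.0015, 0.0091]
tool_rot: [3.141, -0.0, 0.138]
force: [-0.2, -2.4, 5.5]
grip_width: 0.0218
clock: 13.28
position: [0.4765, 0.0014, 0.0091]
tool_rot: [3.141, -0.0, 0.138]
force: [-0.2, -3.6, 5.3]
grip_width: 0.0215
[-0.22899777 -3.602982    5.28072071] [-0.54553393  0.13660317  0.079657  ] [0.47648429 0.00144457 0.00910269]
```

```bash
python3 -m handwheel '[[0,-0.06,0,0,0,0],[0,-0.06,0,0,0,0]]'
```

```text
clock: 13.52
position: [0.4761, 0.0041, 0.0091]
tool_rot: [3.141, -0.0, 0.138]
force: [0.6, -5.4, 5.3]
grip_width: 0.0212
```

```bash
python3 -m handwheel '[[0,-0.04,0,0,0,0],[0,-0.04,0,0,0,0]]'
```

```text
clock: 13.78
position: [0.4758, 0.0059, 0.0091]
tool_rot: [3.141, -0.0, 0.138]
force: [-0.2, -7.1, 5.4]
grip_width: 0.0214
```

```bash
python3 -m handwheel '[[0,-0.04,0,0,0,0],[0,-0.04,0,0,0,0]]'
```

```text
clock: 14.02
position: [0.4756, 0.0078, 0.0091]
tool_rot: [3.141, -0.0, 0.137]
force: [0.7, -6.5, 5.1]
grip_width: 0.0213
```

```bash
python3 -m handwheel '[[0,-0.04,0,0,0,0],[0,0,0,0,0,0]]'
```

```text
clock: 14.28
position: [0.4754, 0.009, 0.0091]
tool_rot: [3.141, -0.0, 0.138]
force: [0.2, -5.6, 5.8]
grip_width: 0.0215
```

```bash
python3 -m handwheel '[[0,-0.03,0,0,0,0],[0,-0.03,0,0,0,0]]'
```

```text
clock: 14.52
position: [0.4753, 0.0103, 0.0091]
tool_rot: [3.141, -0.0, 0.137]
force: [0.2, -7.3, 4.5]
grip_width: 0.0214
```

```bash
python3 -m handwheel '[[0,-0.04,0,0,0,0],[0,0,0,0,0,0]]'
python3 - <<'E'
from workcell import bot
import cv2
from h import *
f=bot.grab_frame("scene");cv2.imwrite("pics/s7.png",cv2.resize(f["pixels"][140:260,190:330],None,fx=5,fy=5,interpolation=cv2.INTER_CUBIC))
f=bot.grab_frame("top");cv2.imwrite("pics/t7.png",cv2.resize(f["pixels"][160:260,200:300],None,fx=6,fy=6,interpolation=cv2.INTER_CUBIC))
E
```

```text
clock: 14.78
position: [0.4751, 0.0114, 0.0091]
tool_rot: [3.141, -0.0, 0.138]
force: [-0.3, -5.0, 5.0]
grip_width: 0.0213
```

View pics/s7.png

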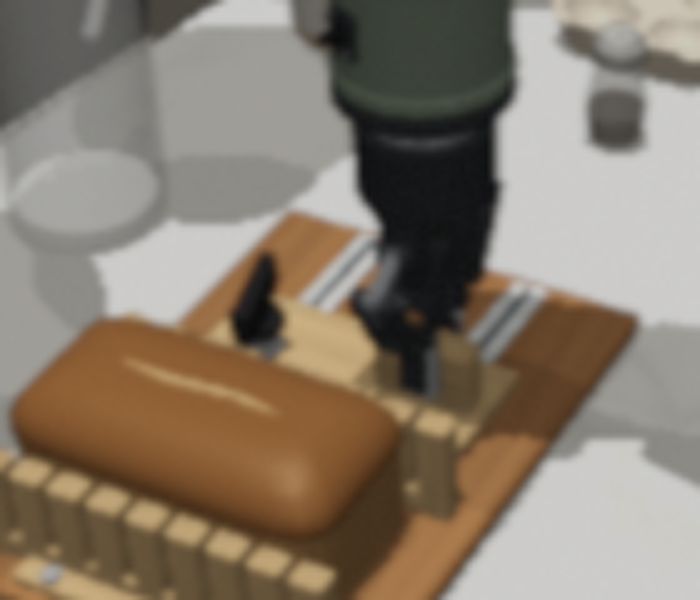

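View pics/t7.png

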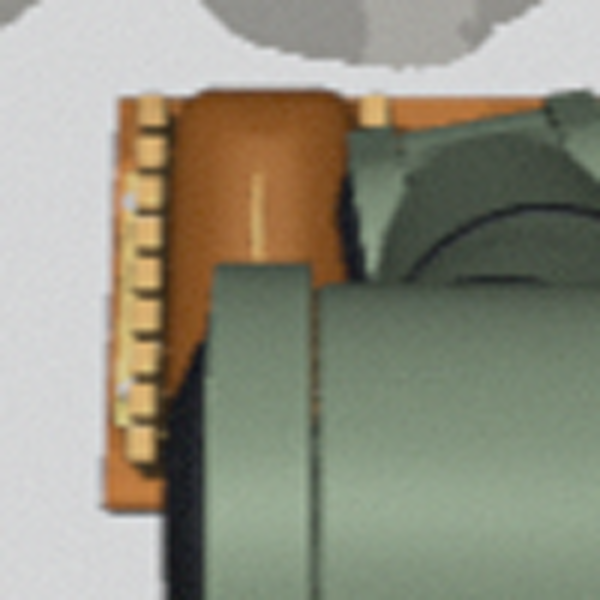

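The loaf is squared up and moving, with a very small gap left at the fixed teeth. I'll use sub-millimetre steps from here.

```bash
python3 -m handwheel '[[0,-0.03,0,0,0,0],[0,0,0,0,0,0]]'
```

```text
clock: 15.12
position: [0.4749, 0.0121, 0.0091]
tool_rot: [3.141, -0.0, 0.138]
force: [0.7, -5.8, 5.3]
grip_width: 0.0213
```

```bash
python3 -m handwheel '[[0,-0.03,0,0,0,0],[0,0,0,0,0,0]]'
```

```text
clock: 15.38
position: [0.4748, 0.0129, 0.0091]
tool_rot: [3.141, -0.0, 0.138]
force: [0.5, -5.9, 5.6]
grip_width: 0.0216
```

```bash
python3 -m handwheel '[[0,-0.03,0,0,0,0],[0,0,0,0,0,0]]'
```

```text
clock: 15.62
position: [0.4747, 0.0136, 0.0091]
tool_rot: [3.141, -0.0, 0.138]
force: [0.1, -6.6, 6.1]
grip_width: 0.0216
```

```bash
python3 -m handwheel '[[0,-0.03,0,0,0,0],[0,0,0,0,0,0]]'
```

```text
clock: 15.88
position: [0.4747, 0.0143, 0.0091]
tool_rot: [3.141, -0.0, 0.138]
force: [-0.2, -5.2, 5.7]
grip_width: 0.0215
```

```bash
python3 -m handwheel '[[0,-0.02,0,0,0,0],[0,0,0,0,0,0]]'
```

```text
clock: 16.12
position: [0.4746, 0.0148, 0.0091]
tool_rot: [3.141, -0.0, 0.138]
force: [1.1, -5.9, 5.4]
grip_width: 0.0218
```

```bash
python3 -m handwheel '[[0,-0.02,0,0,0,0],[0,0,0,0,0,0]]'
```

```text
clock: 16.38
position: [0.4745, 0.0153, 0.0091]
tool_rot: [3.141, -0.0, 0.138]
force: [-0.4, -6.1, 4.4]
grip_width: 0.0216
```

```bash
python3 -m handwheel '[[0,-0.02,0,0,0,0],[0,0,0,0,0,0]]'
```

```text
clock: 16.62
position: [0.4745, 0.0158, 0.0091]
tool_rot: [3.141, -0.0, 0.138]
force: [-0.5, -6.4, 5.2]
grip_width: 0.0217
```

```bash
python3 -m handwheel '[[0,-0.02,0,0,0,0],[0,0,0,0,0,0]]'
```

```text
clock: 16.88
position: [0.4744, 0.0163, 0.0091]
tool_rot: [3.141, -0.0, 0.138]
force: [0.4, -5.2, 5.1]
grip_width: 0.0214
```

```bash
python3 -m handwheel '[[0,-0.02,0,0,0,0],[0,0,0,0,0,0]]'
```

```text
clock: 17.12
position: [0.4743, 0.0165, 0.0091]
tool_rot: [3.14, -0.0, 0.137]
force: [1.0, -6.9, 6.2]
grip_width: 0.0215
```

```bash
python3 -m handwheel '[[0,-0.02,0,0,0,0],[0,0,0,0,0,0]]'
```

```text
clock: 17.38
position: [0.4743, 0.0165, 0.0091]
tool_rot: [3.14, -0.0, 0.137]
force: [1.8, -11.7, 5.1]
grip_width: 0.022
```

```bash
python3 -m handwheel '[[0,-0.012,0,0,0,0],[0,0,0,0,0,0]]'
```

```text
clock: 17.62
position: [0.4744, 0.0165, 0.0091]
tool_rot: [3.14, -0.0, 0.137]
force: [1.8, -13.2, 4.2]
grip_width: 0.0215
```

Run:
```python
from workcell import bot
import cv2
f=bot.grab_frame("scene");cv2.imwrite("pics/s8.png",cv2.resize(f["pixels"][140:260,190:330],None,fx=5,fy=5,interpolation=cv2.INTER_CUBIC))
f=bot.grab_frame("top");cv2.imwrite("pics/t8.png",cv2.resize(f["pixels"][160:260,200:300],None,fx=6,fy=6,interpolation=cv2.INTER_CUBIC))
o=bot.observe();print(o["force"],o["position"])
```

```text
[  2.72551959 -12.98729473   4.45677247] [0.47433549 0.01649324 0.00910495]
```

View pics/t8.png

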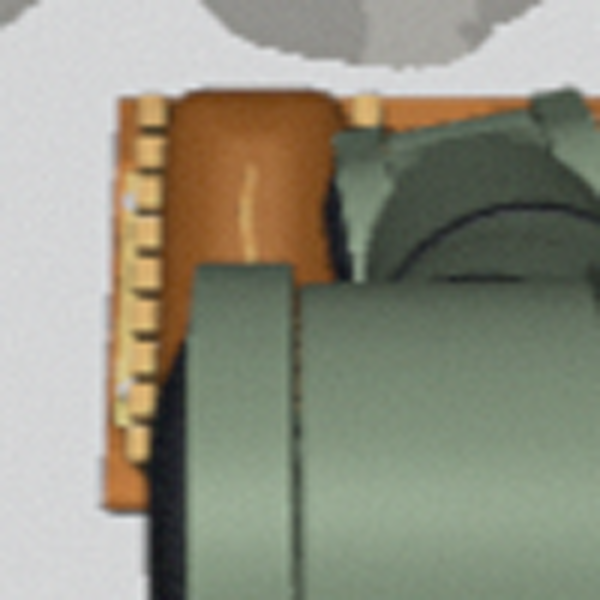

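Nipped: position stopped at y = 0.0165 while the force rose from 6 to 13 N. Now I ease back 5 mm.

```bash
python3 -m handwheel '[[0,0.06,0,0,0,0],[0,0.06,0,0,0,0],[0,0.06,0,0,0,0],[0,0.04,0,0,0,0],[0,0,0,0,0,0],[0,0,0,0,0,0]]'
python3 - <<'E'
from workcell import bot
import numpy as np
o=bot.observe();print(o["force"],o["position"], (o["position"]-np.array([.47434,.0165,.0091]))@[-.138,.99,0])
E
```

```text
clock: 18.48
position: [0.4748, 0.0132, 0.0091]
tool_rot: [-3.141, -0.0, 0.139]
force: [-0.7, 2.0, 6.6]
grip_width: 0.0217
[-0.7419609   1.99296524  6.57750467] [0.47478895 0.013249   0.00907136] -0.0032804472006252076
```

```bash
python3 -m handwheel '[[0,0.04,0,0,0,0],[0,0.03,0,0,0,0],[0,0,0,0,0,0],[0,0,0,0,0,0]]'
python3 - <<'E'
from workcell import bot
import numpy as np
o=bot.observe();print(o["force"],o["position"], (o["position"]-np.array([.47434,.0165,.0091]))@[-.138,.99,0])
E
```

```text
clock: 18.98
position: [0.475, 0.0116, 0.0091]
tool_rot: [-3.141, -0.0, 0.139]
force: [-1.3, 1.6, 5.8]
grip_width: 0.0214
[-1.3045859   1.56047305  5.81549246] [0.47503787 0.01158044 0.00907583] -0.004966668128526307
```

```bash
python3 -m handwheel '[[0,0,0,0,0,0],[0,0,0,0,0,0],[0,0,0,0,0,0],[0,0,0,0,0,0]]' -0.2 20
python3 -m handwheel '[[0,0,-0.3,0,0,0],[0,0,-0.6,0,0,0],[0,0,-0.8,0,0,0],[0,0,-0.8,0,0,0],[0,0,-0.5,0,0,0],[0,0,0,0,0,0]]'
python3 - <<'E'
from workcell import bot
import cv2
f=bot.grab_frame("scene");cv2.imwrite("pics/s9.png",cv2.resize(f["pixels"][140:260,190:330],None,fx=5,fy=5,interpolation=cv2.INTER_CUBIC));cv2.imwrite("pics/s9raw.png",f["pixels"])
E
```

```text
clock: 19.48
position: [0.475, 0.0113, 0.0089]
tool_rot: [-3.142, 0.0, 0.138]
force: [0.2, 0.4, 0.6]
grip_width: 0.0511
clock: 20.23
position: [0.4756, 0.0113, 0.0849]
tool_rot: [3.141, -0.002, 0.138]
force: [-0.2, -1.2, 0.1]
grip_width: 0.0514
```

View pics/s9.png

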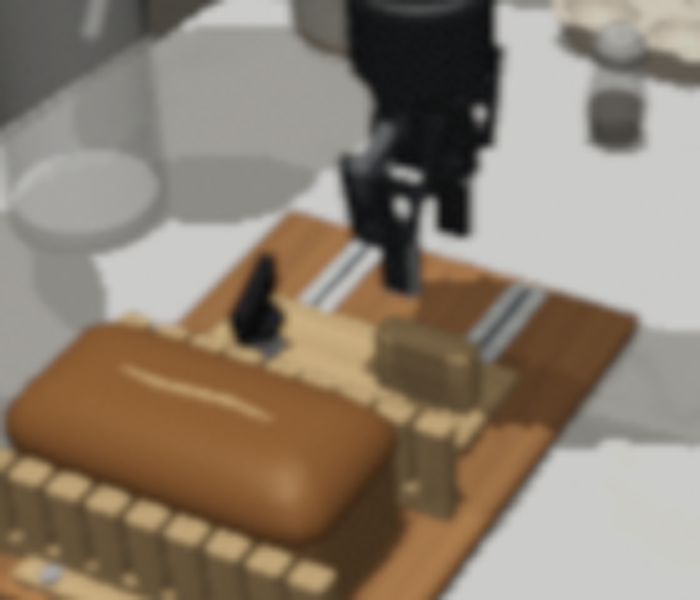

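Run:
```python
from workcell import bot
from h import *
f=bot.grab_frame("scene");g=bot.grab_frame("top")
print(back(f,[[206,180]],0), back(g,[[310,140]],.17))
# overlay of bar model
im=cv2.resize(f["pixels"][140:260,190:330],None,fx=5,fy=5,interpolation=cv2.INTER_CUBIC)
for (cx,cy),col in (((.578,.032),(0,0,255)),((.5795,.0322),(0,255,0))):
  for k in(-.28,):
    th=.139+np.pi/2-k
    u=np.array([np.cos(th),np.sin(th)]);v=np.array([-u[1],u[0]])
    P=[[*(np.array([cx,cy])+a*.031*u+b*.0065*v),.078] for a,b in((1,1),(1,-1),(-1,-1),(-1,1))]
    q=((proj(f,P)-[190,140])*5+2).astype(int); cv2.polylines(im,[q.reshape(-1,1,2)],True,col,1)
cv2.imwrite("pics/o9.png",im[150:400,100:400].repeat(2,0).repeat(2,1))
```

```text
[[ 0.80117655 -0.0483792   0.        ]] [[ 0.73157922 -0.04260179  0.17      ]]
```

View pics/o9.png

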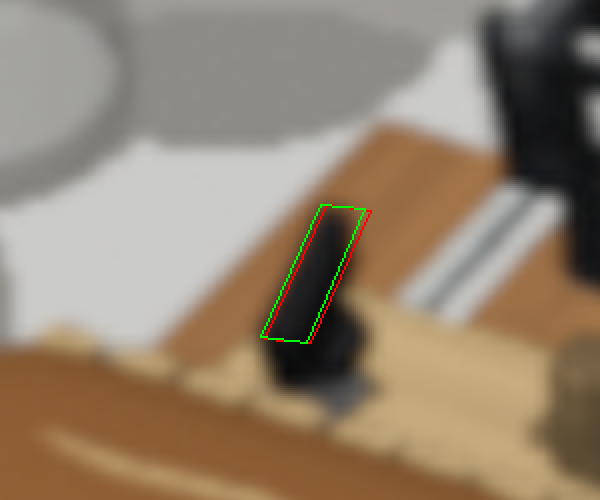

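The overlay matches the bar well: knob at about (0.578, 0.032), angle about -0.28. I'll move over it and turn the tool.

```bash
python3 -m handwheel '[[0.6,-0.05,-0.2,0,0,0],[0.9,-0.05,-0.2,0,0,0],[0.9,-0.05,0,0,0,0],[0.9,-0.05,0,0,0,0],[0.85,-0.05,0,0,0,0],[0,0,0,0,0,-0.0295],[0,0,0,0,0,-0.0295],[0,0,0,0,0,-0.0295]]'
python3 -m handwheel '[[0,0,0,0,0,-0.0295],[0,0,0,0,0,-0.0295],[0,0,0,0,0,-0.0295],[0,0,0,0,0,-0.0295],[0,0,0,0,0,-0.0295],[0,0,0,0,0,-0.0295],[0,0,0,0,0,-0.0295],[0,0,0,0,0,0]]'
python3 - <<'E'
from workcell import bot
o=bot.observe();print(o["qpos"],o["tool_rot"])
E
```

```text
clock: 21.38
position: [0.5764, 0.0319, 0.0929]
tool_rot: [-3.141, 0.001, 0.701]
force: [0.3, -1.3, 0.8]
grip_width: 0.0514
clock: 22.38
position: [0.5764, 0.0318, 0.093]
tool_rot: [-3.14, -0.001, 1.991]
force: [-0.5, -0.2, -1.1]
grip_width: 0.0512
[ 0.29177454  0.65216078 -0.64768601  1.79313263  0.49917956  0.86760977
 -0.16912633] [-3.14045584e+00 -1.30967802e-03  1.99076282e+00]
```

```bash
python3 -m handwheel '[[0,0,0.6,0,0,0],[0,0,0.6,0,0,0],[0,0,0.6,0,0,0],[0,0,0.1,0,0,0],[0,0,0,0,0,0]]'
python3 - <<'E'
from workcell import bot
import cv2
f=bot.grab_frame("scene");cv2.imwrite("pics/s10.png",cv2.resize(f["pixels"][140:260,190:330],None,fx=5,fy=5,interpolation=cv2.INTER_CUBIC))
E
```

```text
clock: 23.0
position: [0.5769, 0.032, 0.0463]
tool_rot: [-3.141, -0.0, 1.992]
force: [0.3, 0.3, 0.1]
grip_width: 0.0513
```

View pics/s10.png

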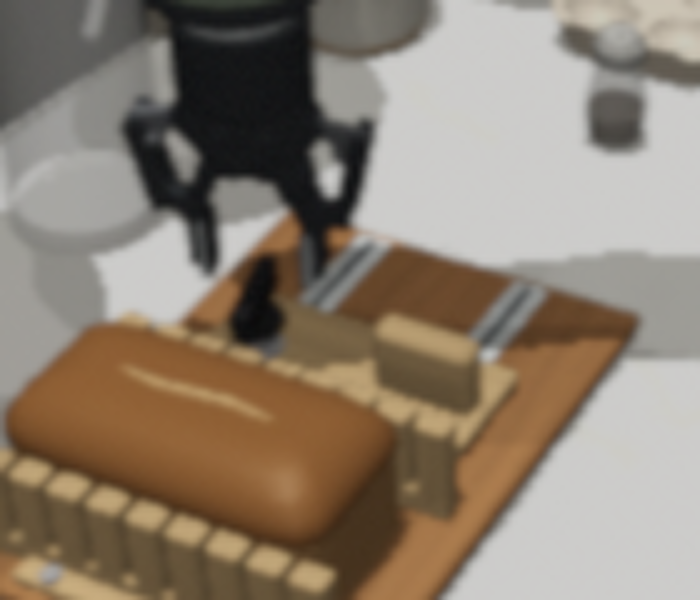

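The fingers straddle the bar symmetrically (columns 209 and 315, bar at about 260). Down.

```bash
python3 -m handwheel '[[0,0,0.3,0,0,0],[0,0,0.3,0,0,0],[0,0,0.1,0,0,0],[0,0,0,0,0,0]]'
python3 -m handwheel '[[0,0,0.25,0,0,0],[0,0,0.2,0,0,0],[0,0,0.08,0,0,0],[0,0,0,0,0,0]]'
python3 - <<'E'
from workcell import bot
import cv2
f=bot.grab_frame("scene");cv2.imwrite("pics/s11.png",cv2.resize(f["pixels"][140:260,190:330],None,fx=5,fy=5,interpolation=cv2.INTER_CUBIC))
E
```

```text
clock: 23.55
position: [0.5768, 0.0319, 0.0287]
tool_rot: [-3.141, -0.0, 1.992]
force: [-0.1, -0.2, -0.2]
grip_width: 0.0512
clock: 24.05
position: [0.5768, 0.0319, 0.0155]
tool_rot: [-3.141, -0.0, 1.992]
force: [-0.2, -0.5, 0.2]
grip_width: 0.0511
```

View pics/s11.png

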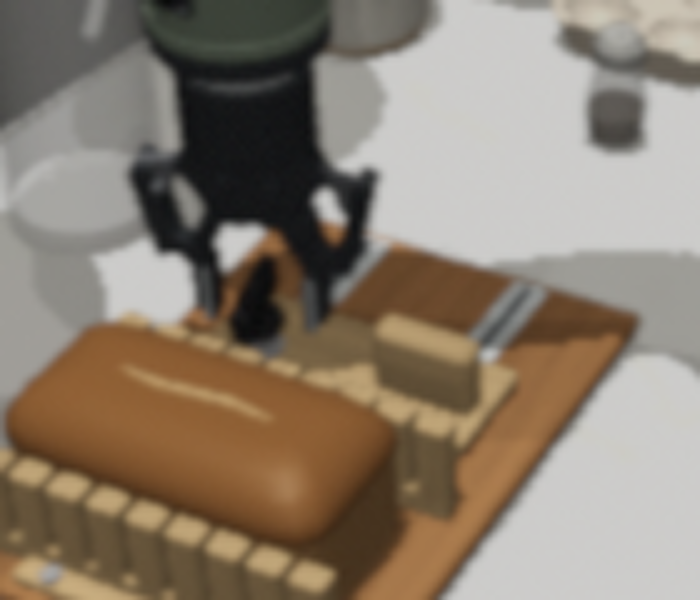

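```bash
python3 -m handwheel '[[0,0,0,0,0,0],[0,0,0,0,0,0],[0,0,0,0,0,0],[0,0,0,0,0,0],[0,0,0,0,0,0],[0,0,0,0,0,0]]' 1 25
python3 - <<'E'
from workcell import bot
o=bot.observe();print(o["force"],o["moment"],o["tool_rot"],o["position"])
E
```

```text
clock: 24.85
position: [0.5813, 0.0334, 0.0176]
tool_rot: [3.133, 0.001, 1.992]
force: [18.1, 5.3, 3.8]
grip_width: 0.031
[18.07776522  5.31766961  3.820339  ] [ 1.08459948 -4.01301946 -0.06608965] [3.13262416e+00 8.14318037e-04 1.99223918e+00] [0.58130482 0.0334294  0.01755016]
```

The jaws closed on something 31 mm wide, probably the hub under the bar, with the knob 4.7 mm off along the jaw axis. I'll open, recentre, raise by 6 mm and check.

```bash
python3 -m handwheel '[[0,0,0,0,0,0],[0,0,0,0,0,0],[0,0,0,0,0,0],[0,0,-0.3,0,0,0],[0,0.19,0,0,0,0],[0,0,0,0,0,0]]' -0.2 20
python3 - <<'E'
from workcell import bot
import cv2
o=bot.observe();print(o["force"],o["moment"],o["tool_rot"],o["position"])
f=bot.grab_frame("scene");cv2.imwrite("pics/s12.png",cv2.resize(f["pixels"][140:260,190:330],None,fx=5,fy=5,interpolation=cv2.INTER_CUBIC))
E
```

```text
clock: 25.6
position: [0.5816, 0.034, 0.0233]
tool_rot: [3.141, 0.0, 1.992]
force: [-0.9, -0.1, 0.3]
grip_width: 0.0511
[-0.91711548 -0.11467293  0.25866612] [ 0.02062935  0.02433084 -0.02465539] [3.14111595e+00 2.00155020e-05 1.99201088e+00] [0.58163934 0.03402193 0.02328537]
```

View pics/s12.png

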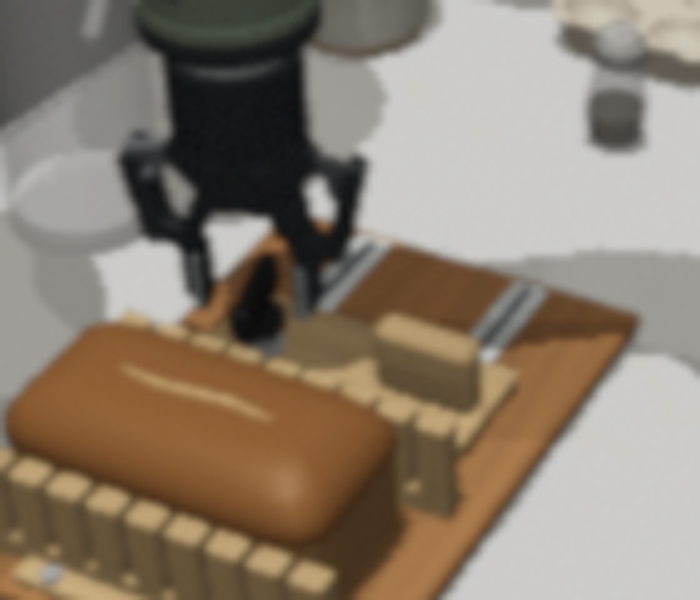

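```bash
python3 -m handwheel '[[0,0,0,0,0,0],[0,0,0,0,0,0],[0,0,0,0,0,0],[0,0,0,0,0,0],[0,0,0,0,0,0]]' 1 20
python3 - <<'E'
from workcell import bot
import cv2
o=bot.observe();print(o["force"],o["moment"],o["tool_rot"],o["position"])
f=bot.grab_frame("scene");cv2.imwrite("pics/s13.png",cv2.resize(f["pixels"][170:230,210:290],None,fx=9,fy=9,interpolation=cv2.INTER_CUBIC))
E
```

```text
clock: 26.28
position: [0.5816, 0.034, 0.0233]
tool_rot: [3.141, -0.0, 1.992]
force: [4.8, 2.5, -1.8]
grip_width: 0.0124
[ 4.75570707  2.49680397 -1.81551371] [ 0.43411255 -1.16747255 -0.10034346] [ 3.14075749e+00 -6.83012897e-05  1.99193286e+00] [0.58161705 0.03400188 0.02325697]
```

View pics/s13.png

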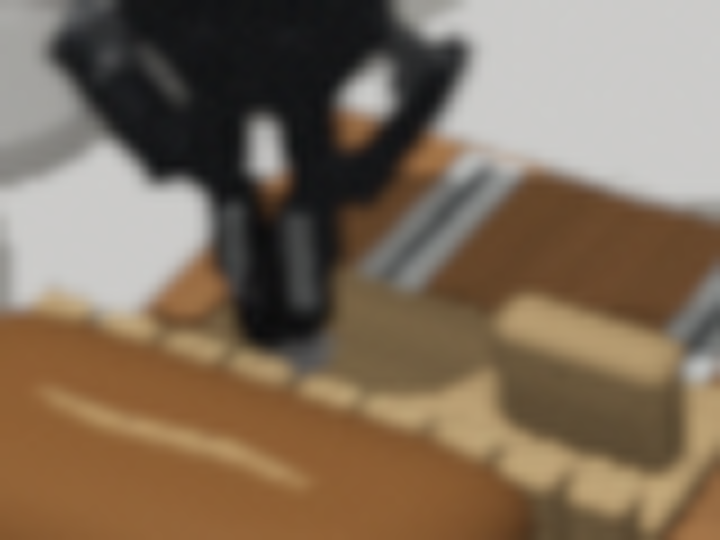

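The bar is pinched (12.4 mm). I'll relieve the side load, firm up the grip, and turn clockwise in stages while reading the moment.

```bash
python3 -m handwheel '[[0,0.05,0,0,0,0],[0,0,0,0,0,0],[0,0,0,0,0,0]]' 1 60
python3 - <<'E'
from workcell import bot
o=bot.observe();print(o["force"],o["moment"],o["tool_rot"],o["position"])
E
python3 -m handwheel '[[0,0,0,0,0,0.01],[0,0,0,0,0,0.01],[0,0,0,0,0,0.01],[0,0,0,0,0,0]]'
python3 - <<'E'
from workcell import bot
o=bot.observe();print(o["force"],o["moment"],o["tool_rot"],o["position"],o["grip_width"])
E
```

```text
clock: 26.7
position: [0.5819, 0.0341, 0.0232]
tool_rot: [-3.141, 0.0, 1.992]
force: [-1.7, -0.8, 4.9]
grip_width: 0.0115
[-1.74907061 -0.82001629  4.91569323] [-0.02000987  0.34492825 -0.13565613] [-3.14057028e+00  1.67453489e-04  1.99183541e+00] [0.58194644 0.03408906 0.02323803]
clock: 27.2
position: [0.5823, 0.0342, 0.0232]
tool_rot: [-3.141, 0.0, 1.804]
force: [0.5, -0.3, 0.6]
grip_width: 0.0117
[ 0.51582386 -0.30738449  0.57670587] [ 0.01700567 -0.2605082  -0.08056441] [-3.14129629e+00  3.27984027e-04  1.80391838e+00] [0.58225662 0.03423933 0.02316974] 0.011736205320017882
```

```bash
python3 -m handwheel '[[0,0,0,0,0,0.01],[0,0,0,0,0,0.005],[0,0,0,0,0,0]]'
python3 - <<'E'
from workcell import bot
import cv2
o=bot.observe();print(o["force"],o["moment"],o["tool_rot"],o["position"],o["grip_width"])
f=bot.grab_frame("scene");cv2.imwrite("pics/s14.png",cv2.resize(f["pixels"][170:230,210:290],None,fx=9,fy=9,interpolation=cv2.INTER_CUBIC))
E
python3 -m handwheel '[[0,0,0,0,0,0.01],[0,0,0,0,0,0.01],[0,0,0,0,0,0.01],[0,0,0,0,0,0]]'
python3 - <<'E'
from workcell import bot
import cv2
o=bot.observe();print(o["force"],o["moment"],o["tool_rot"],o["position"],o["grip_width"])
f=bot.grab_frame("scene");cv2.imwrite("pics/s15.png",cv2.resize(f["pixels"][170:230,210:290],None,fx=9,fy=9,interpolation=cv2.INTER_CUBIC))
E
```

```text
clock: 27.58
position: [0.5823, 0.0343, 0.0231]
tool_rot: [-3.141, 0.0, 1.71]
force: [3.3, 1.0, -1.6]
grip_width: 0.0116
[ 3.31549688  1.03988279 -1.55246074] [ 0.16359726 -0.56114824  0.08318604] [-3.14149112e+00  7.53687718e-05  1.71036404e+00] [0.582347   0.03428653 0.02306808] 0.011591224229615912
clock: 28.12
position: [0.5827, 0.0343, 0.023]
tool_rot: [3.141, -0.0, 1.521]
force: [5.9, 0.6, -6.8]
grip_width: 0.0114
[ 5.8601972   0.64273815 -6.75561974] [ 0.19637335 -1.33798102 -0.00826132] [ 3.14117479e+00 -1.49171941e-04  1.52101791e+00] [0.58265538 0.03431286 0.02296741] 0.01141501911775724
```

View pics/s15.png

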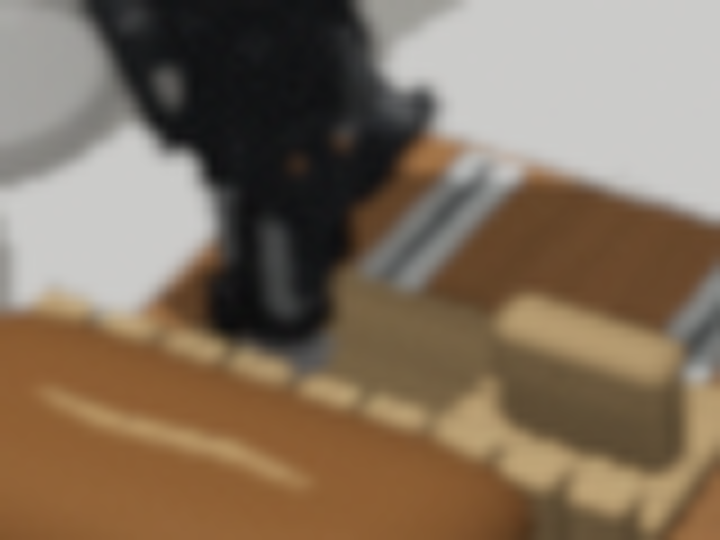

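The bar is turning with the jaws. Continuing.

```bash
python3 -m handwheel '[[0,0,0,0,0,0.012],[0,0,0,0,0,0.012],[0,0,0,0,0,0.012],[0,0,0,0,0,0.012],[0,0,0,0,0,0.012],[0,0,0,0,0,0.012],[0,0,0,0,0,0.012],[0,0,0,0,0,0]]'
python3 - <<'E'
from workcell import bot
import cv2
o=bot.observe();print(o["force"],o["moment"],o["tool_rot"],o["position"],o["grip_width"])
E
```

```text
clock: 29.18
position: [0.5835, 0.0341, 0.0227]
tool_rot: [3.14, -0.001, 0.993]
force: [12.9, -0.9, -18.1]
grip_width: 0.0113
[ 12.91619617  -0.90565633 -18.14398968] [-0.09164382 -3.18527962 -0.009289  ] [ 3.14016676e+00 -1.22932764e-03  9.92925515e-01] [0.583501   0.03413935 0.02270574] 0.011264885278362047
```

```bash
python3 -m handwheel '[[0.05,0.07,0.016,0,0,0.005],[0,0,0,0,0,0.0058],[0,0,0,0,0,0],[0,0,0,0,0,0]]'
python3 - <<'E'
from workcell import bot
import cv2
o=bot.observe();print(o["force"],o["moment"],o["tool_rot"],o["position"],o["grip_width"])
f=bot.grab_frame("scene");cv2.imwrite("pics/s16.png",cv2.resize(f["pixels"][170:230,210:290],None,fx=9,fy=9,interpolation=cv2.INTER_CUBIC))
E
```

```text
clock: 29.68
position: [0.5841, 0.0343, 0.0225]
tool_rot: [-3.141, 0.001, 0.926]
force: [1.6, -0.4, -9.8]
grip_width: 0.0119
[ 1.61022941 -0.36731455 -9.80587035] [-0.13233556 -0.36036691  0.02886035] [-3.14109074e+00  5.70322937e-04  9.25626870e-01] [0.58411011 0.03426358 0.0224872 ] 0.011934215670380435
```

View pics/s16.png

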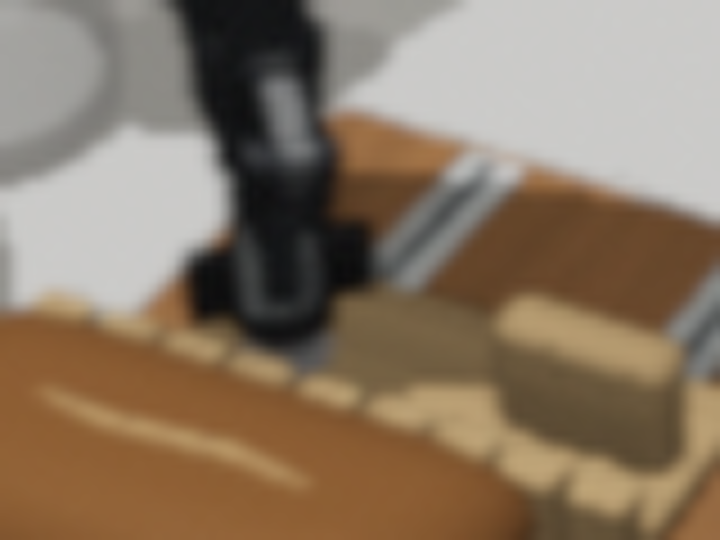

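```bash
python3 -m handwheel '[[0,0,0,0,0,0],[0,0,0,0,0,0],[0,0,0,0,0,0],[0,0,0,0,0,0]]' -0.2 20
python3 -m handwheel '[[0,0,-0.3,0,0,0],[0,0,-0.6,0,0,0],[0,0,-1,0,0,0],[0,0,-1,0,0,0],[0,0,-1,0,0,0],[0,0,-1,0,0,0],[0,0,0,0,0,0]]'
```

```text
clock: 30.22
position: [0.5846, 0.0345, 0.0229]
tool_rot: [3.141, -0.0, 0.925]
force: [-0.2, -0.2, 0.1]
grip_width: 0.0515
clock: 31.1
position: [0.5856, 0.0345, 0.148]
tool_rot: [3.139, -0.003, 0.925]
force: [0.3, 0.3, -0.2]
grip_width: 0.0515
```

```bash
python3 -m handwheel '[[-0.9,0.36,0,0,0,0],[-0.98,0.38,0,0,0,0],[-0.98,0.38,0,0,0,0],[-0.98,0.38,0,0,0,0],[-0.98,0.38,0,0,0,0],[-0.98,0.38,0,0,0,0],[-0.98,0.38,0,0,0,0],[-0.98,0.38,0,0,0,0]]'
python3 -m handwheel '[[-0.98,0.38,0,0,0,0],[-0.98,0.38,0,0,0,0],[-0.98,0.38,0,0,0,0],[-0.98,0.38,0,0,0,0],[-0.98,0.38,0,0,0,0],[-0.98,0.38,0,0,0,0],[0,0,0,0,0,0]]'
python3 - <<'E'
from workcell import bot
import cv2
f=bot.grab_frame("scene");cv2.imwrite("pics/s17.png",cv2.resize(f["pixels"][120:300,170:380],None,fx=3.3,fy=3.3,interpolation=cv2.INTER_CUBIC));cv2.imwrite("pics/s17raw.png",f["pixels"])
f=bot.grab_frame("top");cv2.imwrite("pics/t17.png",cv2.resize(f["pixels"][130:290,190:400],None,fx=3.7,fy=3.7,interpolation=cv2.INTER_CUBIC));cv2.imwrite("pics/t17raw.png",f["pixels"])
E
```

```text
clock: 32.1
position: [0.5275, -0.1668, 0.1452]
tool_rot: [-3.141, 0.0, 0.925]
force: [0.4, 0.7, 0.1]
grip_width: 0.0516
clock: 32.98
position: [0.484, -0.3195, 0.145]
tool_rot: [-3.141, 0.001, 0.922]
force: [0.7, 0.9, -0.1]
grip_width: 0.0515
```

View pics/t17.png

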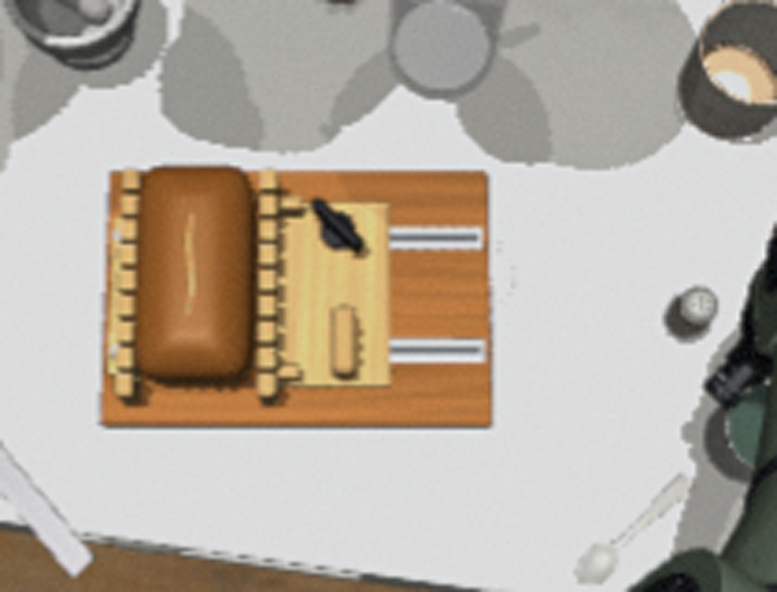

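View pics/s17.png

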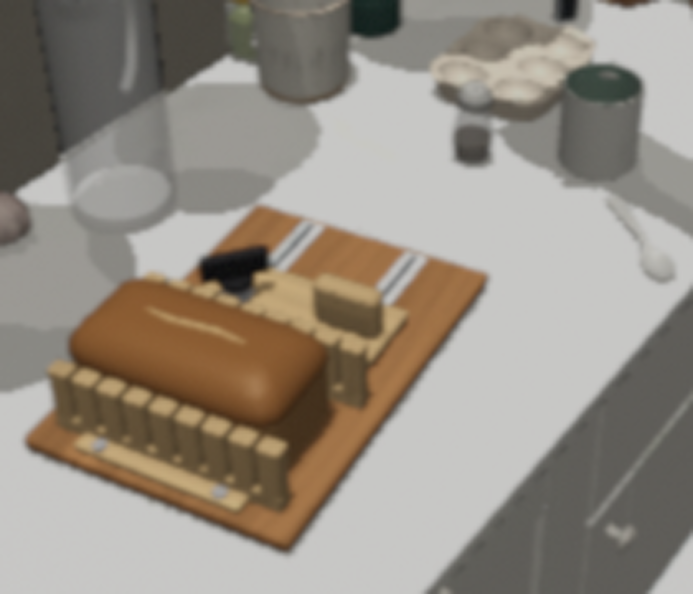

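Run:
```python
from workcell import bot
from h import *
f=bot.grab_frame("scene");g=bot.grab_frame("top")
P=np.array([.5213,.0586,.139]);c,s=np.cos(P[2]),np.sin(P[2])
loc=lambda X:(X[:,:2]-P[:2])@np.array([[c,-s],[s,c]])
# orthorectify both top images at z=.078 in guide frame, 0.25mm/px
def ortho(im,fr,z,P=P):
    xs=np.arange(.13,-.13,-.00025);ys=np.arange(.18,-.18,-.00025)
    X,Y=np.meshgrid(xs,ys,indexing='ij');W=np.stack([P[0]+c*X-s*Y,P[1]+s*X+c*Y,np.full_like(X,z)],-1).reshape(-1,3)
    m=proj(fr,W).reshape(*X.shape,2).astype(np.float32)
    return cv2.remap(im,m[...,0],m[...,1],cv2.INTER_CUBIC)
for nm,fr,a,b in(("top",g,"pics/top0.png","pics/t17raw.png"),("scene",f,"pics/s9raw.png","pics/s17raw.png")):
    A=ortho(cv2.imread(a),fr,.0745);B=ortho(cv2.imread(b),fr,.0745)
    # handle template around local (-.052, -.0905) or -.042
    def t(img,y0): 
        r=int((.13+.052)/.00025);cc=int((.18-y0)/.00025);return r,cc
    r,cc=t(A,-.0905 if nm=="top" else -.042)
    T=A[r-150:r+150,cc-70:cc+70]
    R=cv2.matchTemplate(B[r-170:r+170],T,cv2.TM_CCOEFF_NORMED);_,v,_,mx=cv2.minMaxLoc(R)
    print(nm,"shift +y mm",(cc-70-mx[0])*.25,"x",-(mx[1]-20)*.25,"score",v)
    o=ortho(cv2.imread(b),fr,.078); 
    m=(o.max(2)<60).astype(np.uint8); rr=slice(150,430); m[:150]=0;m[430:]=0; m[:,:760-200]=0; m[:,1150:]=0
    n,l,st,ce=cv2.connectedComponentsWithStats(m); i=1+st[1:,4].argmax()
    rect=cv2.minAreaRect(np.argwhere(l==i)[:,::-1].astype(np.float32)); yy,xx=np.nonzero(l==i)
    C=np.cov(xx,yy);w,V=np.linalg.eigh(C);d=V[:,1]; print(nm,rect,"pca angle(img)",np.degrees(np.arctan2(d[1],d[0])),"len",st[i])
    cv2.imwrite(f"pics/or_{nm}.png",cv2.resize(o[100:500,500:1200],None,fx=1.1,fy=1.1))
# top reference same for initial
o=ortho(cv2.imread("pics/top0.png"),g,.078);m=(o.max(2)<60).astype(np.uint8);m[:150]=0;m[450:]=0;m[:,:800]=0;m[:,1250:]=0
n,l,st,ce=cv2.connectedComponentsWithStats(m);i=1+st[1:,4].argmax();yy,xx=np.nonzero(l==i);w,V=np.linalg.eigh(np.cov(xx,yy));d=V[:,1];print("init",np.degrees(np.arctan2(d[1],d[0])),st[i])
```

```text
top shift +y mm 45.25 x 0.0 score 0.9549188613891602
top ((859.5343627929688, 311.7939453125), (238.65447998046875, 104.52581787109375), 61.55707550048828) pca angle(img) 48.29733082817559 len [  779   214   172   192 14030]
scene shift +y mm -0.5 x 0.25 score 0.5135350227355957
scene ((803.0, 327.5), (203.0, 252.0), 90.0) pca angle(img) -170.06041660297575 len [  677   226   253   204 34082]
init 162.05147195974334 [  937   254   221   136 17280]
```

View pics/or_top.png

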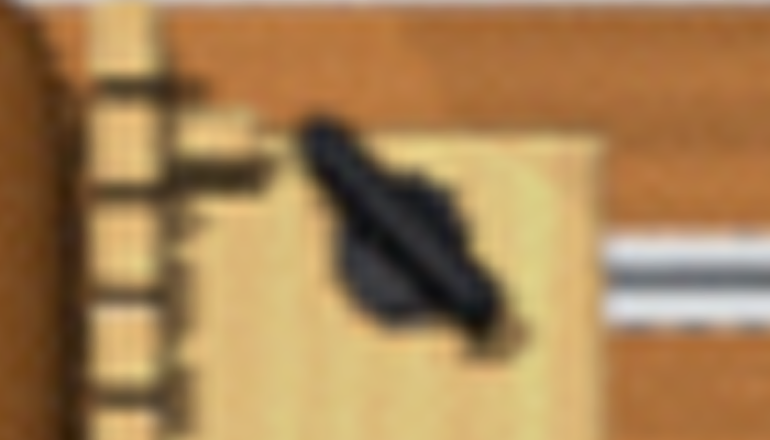

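View pics/or_scene.png

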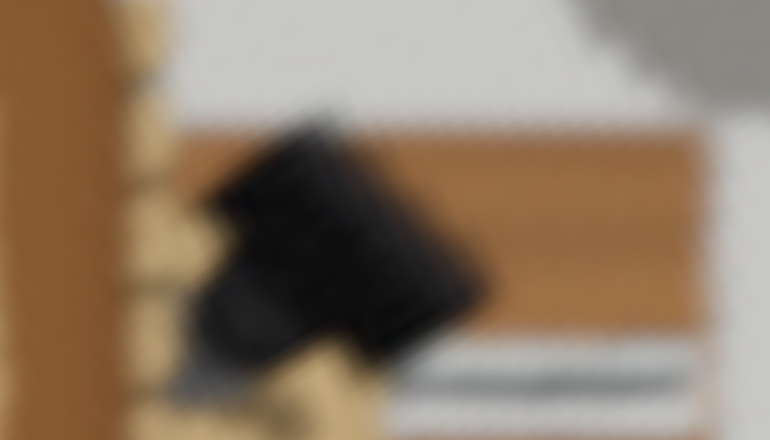

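Bar angle looks like 45–48°. To check the fence shift, I'll track the near end tooth of the sliding fence across the scene pictures: nipped, eased back and now.

Run:
```python
from workcell import bot
from h import *
f=bot.grab_frame("scene");g=bot.grab_frame("top")
crop=lambda im:cv2.resize(im[140:260,190:330],None,fx=5,fy=5,interpolation=cv2.INTER_CUBIC)
now=crop(cv2.imread("pics/s17raw.png"));s9=cv2.imread("pics/s9.png");s8=cv2.imread("pics/s8.png")
P=np.array([.5201,.0605,.139]);c,s=np.cos(P[2]),np.sin(P[2])
w=lambda x,y,z:[P[0]+c*x-s*y,P[1]+s*x+c*y,z]
a=proj(f,[w(-.1,.034,.07),w(-.1,.039,.07)]);print("5mm in y =",(a[1]-a[0])*5)
def m(A,B,box):
    x0,y0,x1,y1=box;T=A[y0:y1,x0:x1];R=cv2.matchTemplate(B[y0-30:y1+30,x0-30:x1+30],T,cv2.TM_CCOEFF_NORMED);_,v,_,p=cv2.minMaxLoc(R);return p[0]-30,p[1]-30,round(v,3)
for box in((400,400,470,530),(410,400,470,480)):
    print("s8->s9",m(s8,s9,box),"s9->now",m(s9,now,box),"s8->now",m(s8,now,box))
print("board ctl",m(s8,now,(560,280,660,360)))
# knob overlay & gap in both
def bar(k,cx,cy):
    th=P[2]+np.pi/2-k;u=np.array([np.cos(th),np.sin(th)]);v=np.array([-u[1],u[0]]);o=np.array(w(cx,cy,0))[:2]
    return [[*(o+a*.031*u+b*.0065*v),.078] for a,b in((1,1),(1,-1),(-1,-1),(-1,1))]
outs=[]
for nm,fr,im,(x0,y0,x1,y1) in(("s",f,cv2.imread("pics/s17raw.png"),(225,185,260,220)),("t",g,cv2.imread("pics/t17raw.png"),(263,175,298,210))):
    z=cv2.resize(im[y0:y1,x0:x1],None,fx=11,fy=11,interpolation=cv2.INTER_CUBIC)
    for k,col in((.785,(0,255,0)),(.85,(0,0,255))):
        q=((proj(fr,bar(k,.0565,-.0362))-[x0,y0]+.5)*11).astype(int);cv2.polylines(z,[q.reshape(-1,1,2)],True,col,1)
    outs.append(z)
cv2.imwrite("pics/kb.png",np.hstack(outs))
```

```text
5mm in y = [-4.59982028  5.80203912]
s8->s9 (4, -6, 0.96) s9->now (0, -2, 0.965) s8->now (5, -8, 0.943)
s8->s9 (5, -7, 0.959) s9->now (1, -2, 0.961) s8->now (5, -9, 0.951)
board ctl (1, -2, 0.948)
```

View pics/kb.png

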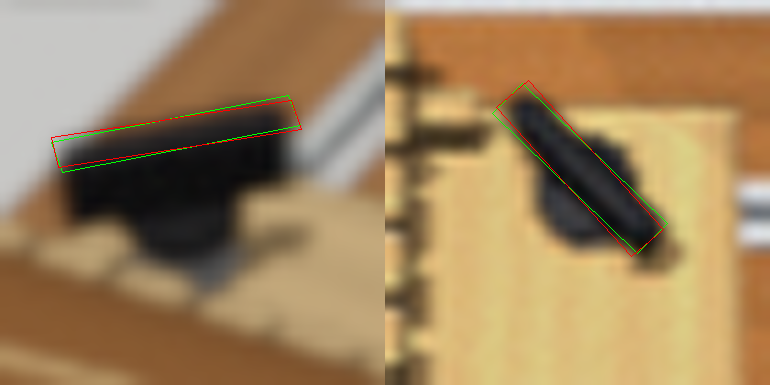

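Run:
```python
from workcell import bot
o=bot.observe();print(o["clock"],o["force"]);print(bot.job_done())
```

```text
33.275 [0.23748996 0.00463222 0.24347965]
the job is handed in; nothing more can be done
None
```

The guide is set to the loaf and I handed the job in at 33.3 s. The robot was clear of everything and the wrist force was near zero.

**Fence:** I slid it in by its handle until it stopped moving and the force rose from about 6 N to 13 N. I then eased it back 5.0 mm by the arm's reading. Tracking a fence tooth in the pictures gave roughly 5 to 6 mm, and it shows at most about 1 mm of movement while I locked the knob.

**Knob:** I turned it clockwise from about -0.28 rad to 0.784 rad by tool yaw, against a target of 0.785. The pictures suggest 0.80 to 0.84. The moment readings were too noisy to show the touch point, so zero was taken from the bar lying square to the fences.

**Loaf and surroundings:** In the last pictures the loaf is upright between the fences with a small clearance. I saw no other object moved, but I checked that only by eye.

Things that went wrong or disagreed:
- **Height reading:** The reported tool height proved about 34 mm low compared with the pictures and with contact on the handle. My first pinch closed above the handle, and a probe with the shut fingers pressed on its top with about 80 N for a moment.
- **First knob pinch:** It caught the hub off-centre, with about 19 N of side load. I recentred before turning.
- **Fence travel:** From start to finish the top camera gave 45 mm and the arm gave 48.7 mm. I did not resolve this difference.

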